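# Clear down the roasting station

### The job

Clear down the roasting corner: with its crank, tip the roasting pot right over so that all the chestnuts drop into the steel pan, then swing the pot back fully upright. Stand the tall jars in one straight row centred along the shelf's rear rubber strip and the squat tins in one straight row centred along the front strip, each row close side by side with gaps of no more than a couple of centimetres, and leave the cup, shaker and bowl alone.

Things in the scene. Friction and masses are not known exactly. Their poses are not given: they have to be found in the camera images.
- pot (a joint): tilt of the pot about its horizontal axis, rad: 0 upright (stop), grows to 2.3 (stop) as the pot tips its mouth over towards the pan, i.e. towards -y of pot_axis; the joint is stiff with friction (about 0.3 N m, some 3 N at the crank grip) and stays where it is left
- pot_axis (a point): point on the tilting axis, midway between the two uprights of the dark steel stand, 140 mm above the bench; x along the axis (the crank is on the -x side, facing the robot), z up, -y the way the pot pours. The uprights stand at x = -100 and +100 mm and rise 18 mm above the axis; the aluminium pot is 108 mm wide and 85 mm deep, its rim 30 mm above the axis
- crank_grip (a point): middle of the free part of the crank's grip: a round black horizontal bar, 16 mm thick, 80 mm long, parallel to the tilting axis, on a lever 110 mm from the axis and 158 mm to its -x side; the bar spans 46 mm towards the lever and 34 mm towards its free end. With the pot upright the lever points away from the pan (+y of pot_axis), 55 degrees above level; tipping carries the grip over the top in an arc towards -y. The bar is round and may turn between the fingers
- pan_in (a point): centre of the inner floor of the open steel pan under and beside the pot, fixed, inside 162 mm (x) by 222 mm (y), 52 mm deep
- rear_strip (a point): middle of the rear of two dark rubber strips on the low steel shelf, on the board's surface, 80 mm above the bench; x points to the shelf's rear, y along the strip, z up. Each strip is 56 mm wide and 280 mm long; the board is 230 mm (x) by 290 mm (y), with 6 mm high lips at its rear and two ends; the rear lip is 65 mm behind this line
- front_strip (a point): middle of the front strip (nearer the robot) of the same shelf, 100 mm in front of rear_strip, same axes; the board's open front edge is 65 mm in front of it
- jar0_c (a point): centre, half-way up, of a tall glass seasoning jar with a black screw lid, 54 mm across, 62 mm high, z up when it stands (absent in some starts)
- tin0_c (a point): centre, half-way up, of a squat round food tin with a pull-tab top, 60 mm across, 40 mm high, z up when it stands (absent in some starts)
- jar1_c (a point): centre, half-way up, of a tall glass seasoning jar with a black screw lid, 54 mm across, 62 mm high, z up when it stands (absent in some starts)
- tin1_c (a point): centre, half-way up, of a squat round food tin with a pull-tab top, 60 mm across, 40 mm high, z up when it stands (absent in some starts)
- jar2_c (a point): centre, half-way up, of a tall glass seasoning jar with a black screw lid, 54 mm across, 62 mm high, z up when it stands (absent in some starts)
- tin2_c (a point): centre, half-way up, of a squat round food tin with a pull-tab top, 60 mm across, 40 mm high, z up when it stands (absent in some starts)
- chestnut0_c (a point): centre of a brown chestnut, 29 mm across, 24 mm high, in the pot at the start
- chestnut1_c (a point): centre of a brown chestnut, 29 mm across, 24 mm high, in the pot at the start
- chestnut2_c (a point): centre of a brown chestnut, 29 mm across, 24 mm high, in the pot at the start
- chestnut3_c (a point): centre of a brown chestnut, 29 mm across, 24 mm high, in the pot at the start
- cup: bystander: teal plastic cup, upside down, 72 mm across, 85 mm high; origin under its centre
- shaker: bystander: metal shaker, 52 mm across, 112 mm high; origin under its centre
- bowl: bystander: small steel bowl, upside down, 130 mm across, 52 mm high; origin under its centre

How it is judged:
On the way, in this order (a step that is already met when the one before it is completed fails the run):
1. the pot is tipped right over (value of joint pot above 1.7 rad), for 0.2 s.
2. the pot is upright again with all the chestnuts in the pan (x of chestnut0_c in the frame of pan_in between -0.083 and 0.083 m and y of chestnut0_c in the frame of pan_in between -0.113 and 0.113 m and z of chestnut0_c in the frame of pan_in between 0 and 0.05 m and x of chestnut1_c in the frame of pan_in between -0.083 and 0.083 m and y of chestnut1_c in the frame of pan_in between -0.113 and 0.113 m and z of chestnut1_c in the frame of pan_in between 0 and 0.05 m and x of chestnut2_c in the frame of pan_in between -0.083 and 0.083 m and y of chestnut2_c in the frame of pan_in between -0.113 and 0.113 m and z of chestnut2_c in the frame of pan_in between 0 and 0.05 m and x of chestnut3_c in the frame of pan_in between -0.083 and 0.083 m and y of chestnut3_c in the frame of pan_in between -0.113 and 0.113 m and z of chestnut3_c in the frame of pan_in between 0 and 0.05 m and value of joint pot below 0.12 rad), for 0.2 s.
At the end, for the whole second after the job is handed in: All chestnuts in the pan; pot upright (joint under 0.12 rad); jars upright with centres within 16 mm of the rear strip's centre line, tins likewise on the front strip; gaps between neighbours in a row under 28 mm (centres under 82 mm apart for jars, 88 mm for tins) (all of step 2 and x of jar0_c in the frame of rear_strip between -0.016 and 0.016 m and y of jar0_c in the frame of rear_strip between -0.13 and 0.13 m and z of jar0_c in the frame of rear_strip between 0.023 and 0.039 m and angle between each of jar0_c, jar1_c, jar2_c, tin0_c, tin1_c, tin2_c's own z axis and vertical below 0.12 rad and x of jar1_c in the frame of rear_strip between -0.016 and 0.016 m and y of jar1_c in the frame of rear_strip between -0.13 and 0.13 m and z of jar1_c in the frame of rear_strip between 0.023 and 0.039 m and x of jar2_c in the frame of rear_strip between -0.016 and 0.016 m and y of jar2_c in the frame of rear_strip between -0.13 and 0.13 m and z of jar2_c in the frame of rear_strip between 0.023 and 0.039 m and (distance between jar0_c and jar1_c below 0.082 m or distance between jar0_c and jar2_c below 0.082 m) and (distance between jar1_c and jar0_c below 0.082 m or distance between jar1_c and jar2_c below 0.082 m) and (distance between jar2_c and jar0_c below 0.082 m or distance between jar2_c and jar1_c below 0.082 m) and x of tin0_c in the frame of front_strip between -0.016 and 0.016 m and y of tin0_c in the frame of front_strip between -0.13 and 0.13 m and z of tin0_c in the frame of front_strip between 0.012 and 0.028 m and x of tin1_c in the frame of front_strip between -0.016 and 0.016 m and y of tin1_c in the frame of front_strip between -0.13 and 0.13 m and z of tin1_c in the frame of front_strip between 0.012 and 0.028 m and x of tin2_c in the frame of front_strip between -0.016 and 0.016 m and y of tin2_c in the frame of front_strip between -0.13 and 0.13 m and z of tin2_c in the frame of front_strip between 0.012 and 0.028 m and (distance between tin0_c and tin1_c below 0.088 m or distance between tin0_c and tin2_c below 0.088 m) and (distance between tin1_c and tin0_c below 0.088 m or distance between tin1_c and tin2_c below 0.088 m) and (distance between tin2_c and tin0_c below 0.088 m or distance between tin2_c and tin1_c below 0.088 m)); the robot touches nothing.
It fails at once if the cup is moved more than 30 mm (distance of cup from where it was at the start of the episode above 0.03 m).
It fails at once if the shaker is moved more than 30 mm (distance of shaker from where it was at the start of the episode above 0.03 m).
It fails at once if the bowl is moved more than 30 mm (distance of bowl from where it was at the start of the episode above 0.03 m).
Of jar0, tin0, jar1, tin1, jar2, tin2 only 4 to 6 are there at a start; the rules pass over those that are not, and their reading is None.
At some moment in a run one of jar0, tin0, jar1, tin1, jar2, tin2 may be knocked a few centimetres aside while the robot is not near it.
It also fails if it takes over 210 s, if anything falls off the work surface, if the arm or the gripper's body presses on something with over 40 N, if the wrist force passes 120 N, or if a joint passes its speed limit or range.

### The arm

A 7-joint arm with a two-finger parallel gripper is mounted at the origin on the work surface. World frame = base frame: x ahead of the robot, y to its left, z up, the work surface at z = 0. Lengths are in m, angles in rad, forces in N, time in s.
With the tool pointing down it reaches from about 0.425 to 0.925 m from the base axis. Payload 6.8 kg.
Tool frame: the origin (TCP) lies at the very end of the fingers, on their centre line; the grasp point (between the pads) lies 19 mm behind it (bot.grip_depth is the distance from the TCP to the grasp point, in m); z points along the fingers, y is the direction in which the jaws open and shut (so a half turn about z gives the same grasp; the last joint's range is limited). The gripper opens to 85 mm and grips with 20 to 120 N. Pads are 22 mm wide; open, the fingers measure 114 mm over their backs; the gripper's body (76 mm by 85 mm) begins 54 mm behind the grasp point. The pads swing forward as they close: fully open they stand 13 mm farther back than shut.
Start: joints at [-1.254, 0.477, 0.022, 1.555, -0.011, 1.109, -0.083], TCP at [0.278, 0.615, 0.205] pointing down, gripper open.
Joint ranges: [-2.96, 2.96], [-0.34, 2.1], [-1.41, 1.46], [0.24, 2.44], [-1.37, 4.51], [0.17, 1.92], [-2.96, 2.96]. Speed limits (rad/s): [2.39, 2.39, 3.14, 3.14, 3.14, 3.14, 3.14].

### API

Orientations are given as a unit quaternion [w, x, y, z].
In Python, from station import bot gives the robot as it stands.
- The arm moves only by the tool step_arm, never from a script. Its argument "increments" is a list of rows, each a list of 7 numbers: the shift along the world's x, y, z in m, then the turn, a rotation vector about the world's x, y, z in degrees, then the gripper command: -1 is fully open, 1 is shut, values between are in proportion. In form: [[dx, dy, dz, rx, ry, rz, fingers], ...]. A call has 1 to 10 rows; each row is the pose to reach, as a shift and turn from the pose commanded when the call began; what a row does not reach only later rows make up. A row lasts 1/12 s, in which the tool goes at most 41.7 mm and 7.16 degrees, less where a joint would pass 70% of its speed; a pose out of reach is approached as far as the arm can. A call with a gripper value outside its range is refused whole. The fingers move at their own pace and stop on an object; "force" is the grip in N (left out, the last holds). Time passes only in rows, so rows that repeat a pose let the fingers close. It gives the time, the measured TCP pose, the force and the opening at its end, in the units of the state.
- bot.get_obs(): the state, without advancing time (a new reading comes with each control period).
- bot.read_camera(name): name is "side" or "top" or "wrist"; returns a dict with "color" (400x640x3 uint8, red, green, blue), "intrinsics" (3x3 intrinsics, pixels), "extrinsics" (4x4, takes a point from camera to world coordinates). Camera axes: x right, y up, looking along -z (the intrinsics and any distortion apply to the point x, -y, -z); pixel columns grow to the right and rows downward; lengths in m; the calibration is good to about 2 mm. A picture is of the moment at which its call begins. There is no depth.
- bot.hand_in(): hands the job in, once; it reports no verdict.
Trained networks look in the newest picture that a camera, given by its name, has taken for a name from the list of things; names that differ only in an ending like _2 or _b are one class to them, and where a whole thing is asked for, a point or a joint stands for the part that bears it (a point fixed in the world has none). Each returns a list of dicts, best first, with "conf" (0 to 1); they miss things now and then, are a little off and sometimes report something else, mostly with a low value. They report only what shows in the picture. A call takes as long as a camera call.
- bot.recognise(thing, camera): "location" ([column, row] as shares, 0 to 1, of the picture: columns of its width, rows of its height, amid what is visible of it).
- bot.place_of(thing, camera): "location" ([column, row] as shares, 0 to 1, of the picture: columns of its width, rows of its height: a listed point, or the origin of a listed thing).
The state is a dict: "t": time; "q": joint angles; "joint_vel": joint speeds; "joint_torque": joint torques, N m; "eef_pos": TCP position; "tool_rot": TCP orientation; "contact_force": force on the tool from outside, world axes, zero at the start; "torque": the same for the moment, N m; "gripper_width": opening from 0.0 (shut) to 1.0 (fully open).
Only numpy, scipy, OpenCV 4.12 (cv2) and the standard library are available. Lean on these libraries where they do the work, as an engineer would, in place of code of your own. Each camera call takes 0.05 s, during which the arm holds its last target.

## Working session

There is one attempt and no reset: what is moved stays moved. The work goes in short steps, Python scripts to look and compute and a tool call to move; the robot and the scene stay as the last step left them, time stands still between calls to the robot, and variables do not carry over. Pictures are saved under pics/ and viewed, and the job is handed in when it is done.

Besides the shell and the picture viewer there is one more tool, called after "Call:" as name(argument=value, ...) on one line, values as JSON. step_arm: Moves the arm, as the interface text tells. Its arguments: {"type":"object","properties":{"increments":{"type":"array","items":{"type":"array","items":{"type":"number"}}},"force":{"type":"number"}},"required":["increments"]}

```bash
ls; mkdir -p pics
python3 - <<'E'
from station import bot
import cv2
for n in ["side","top","wrist"]:
    r=bot.read_camera(n); cv2.imwrite(f"pics/{n}0.png",r["color"][:,:,::-1]); print(n,r["intrinsics"].round(1).tolist(),r["extrinsics"].round(3).tolist())
o=bot.get_obs(); print(o)
E
```

```text
pics
side [[450.6, 0.0, 324.3], [0.0, 450.6, 203.0], [0.0, 0.0, 1.0]] [[0.841, 0.317, -0.439, 0.022], [-0.541, 0.474, -0.695, -0.856], [-0.013, 0.821, 0.57, 0.836], [0.0, 0.0, 0.0, 1.0]]
top [[429.4, 0.0, 321.4], [0.0, 429.4, 201.1], [0.0, 0.0, 1.0]] [[-0.079, 0.972, -0.22, 0.323], [-0.997, -0.078, 0.012, 0.013], [-0.005, 0.22, 0.975, 1.103], [0.0, 0.0, 0.0, 1.0]]
wrist [[329.7, 0.0, 323.3], [0.0, 329.7, 197.6], [0.0, 0.0, 1.0]] [[0.413, -0.87, -0.27, 0.21], [0.911, 0.393, 0.125, 0.647], [-0.002, -0.298, 0.955, 0.374], [0.0, 0.0, 0.0, 1.0]]
{'t': 0.15, 'q': array([-1.2541243 ,  0.47761945,  0.02231638,  1.55619326, -0.01150979,
        1.10932672, -0.08308698]), 'joint_vel': array([ 9.16513554e-04, -1.65622932e-03, -1.70278707e-03, -1.77485486e-03,
        8.30910200e-04,  9.31299048e-04,  6.27406619e-05]), 'joint_torque': array([ 2.71677105e-03, -5.96927047e+01,  1.61014806e+00, -2.81487930e+01,
        1.26500399e-02,  6.61616446e-03, -4.54008969e-06]), 'eef_pos': array([0.27796119, 0.61457319, 0.20465545]), 'tool_rot': array([-1.11840650e-04,  2.10766617e-01,  9.77536152e-01, -7.00862567e-04]), 'contact_force': array([-0.1452063 , -0.19689367,  0.14109463]), 'torque': array([-0.05429521, -0.04745519, -0.05497178]), 'gripper_width': 0.9997084077939128}
```

View pics/side0.png

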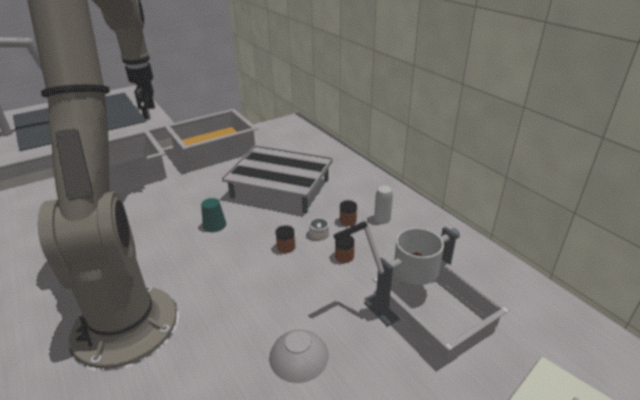

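View pics/top0.png

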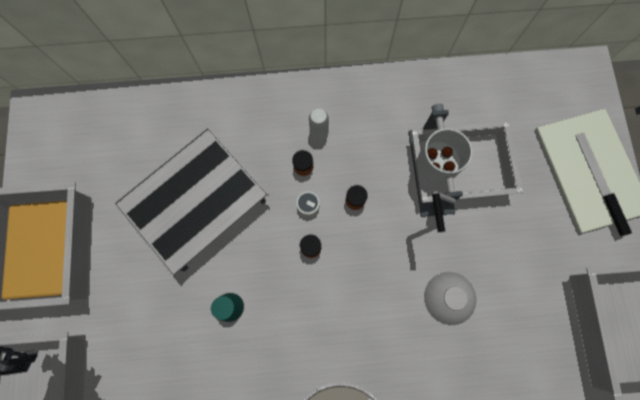

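View pics/wrist0.png

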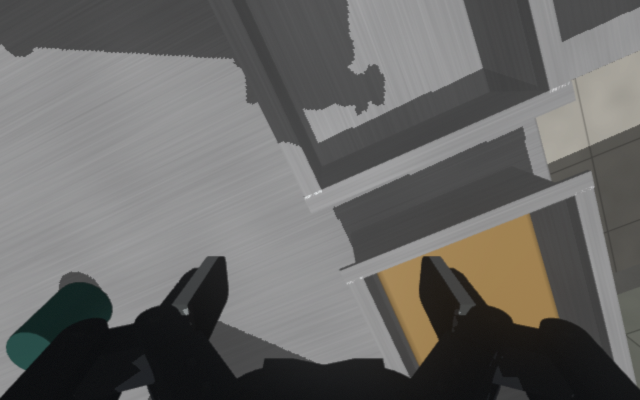

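The side and top pictures show three jars (top pixels (303,162), (356,197), (311,246)) and one tin (308,204). The shelf is at (190,200), the pot and pan at (450,160), the cup at (227,307), the shaker at (318,120) and the bowl at (450,298). Next I measure their positions.

```bash
cat > h.py <<'E'
import numpy as np, cv2
from station import bot
from scipy.spatial.transform import Rotation as R
def cam(n):
    r=bot.read_camera(n); return r
def ray(r,px):
    K=r["intrinsics"];E=r["extrinsics"]
    d=np.array([(px[0]-K[0,2])/K[0,0],-(px[1]-K[1,2])/K[1,1],-1.0])
    return E[:3,3],E[:3,:3]@d
def onz(r,px,z):
    o,d=ray(r,px); return o+d*(z-o[2])/d[2]
def proj(r,p):
    K=r["intrinsics"];E=r["extrinsics"]
    c=E[:3,:3].T@(np.asarray(p)-E[:3,3]); return np.array([K[0,2]+K[0,0]*c[0]/-c[2],K[1,2]+K[1,1]*(-c[1])/-c[2]])
def tri(rs,pxs):
    A=np.zeros((3,3));b=np.zeros(3)
    for r,p in zip(rs,pxs):
        o,d=ray(r,p);d=d/np.linalg.norm(d);M=np.eye(3)-np.outer(d,d);A+=M;b+=M@o
    return np.linalg.solve(A,b)
def find(n,c,f="place_of"):
    return [(round(d["conf"],2),np.array(d["location"])*[640,400]) for d in getattr(bot,f)(n,c)]
E
python3 - <<'E'
from h import *
T=cam("top");S=cam("side")
Z=dict(pot_axis=.14,pan_in=None,crank_grip=.14+.11*np.sin(np.radians(55)),rear_strip=.08,front_strip=.08,jar0_c=.031,tin0_c=.02,cup=0,shaker=0,bowl=0,chestnut0_c=None)
for n,z in Z.items():
    a=find(n,"top");b=find(n,"side")
    print(n)
    for c,p in a: print("  top",c,p.round(1), onz(T,p,z).round(4) if z is not None else "")
    for c,p in b: print("  side",c,p.round(1), onz(S,p,z).round(4) if z is not None else "")
    if a and b: print("  tri",tri([T,S],[a[0][1],b[0][1]]).round(4))
print(bot.get_obs()["t"])
E
```

```text
pot_axis
  top 0.62 [441.1 154.6] [ 0.6287 -0.2883  0.14  ]
  side 0.97 [416.2 253.1] [ 0.6241 -0.2993  0.14  ]
  side 0.56 [433.  307.1] [ 0.54   -0.4416  0.14  ]
  tri [ 0.6321 -0.2915  0.1303]
pan_in
  top 0.91 [459.8 168.9] 
  side 0.61 [433.3 307.1] 
  tri [ 0.6262 -0.3704  0.0208]
crank_grip
  top 0.92 [440.6 215.7] [ 0.4686 -0.2405  0.2301]
  top 0.58 [433.8 166.3] [ 0.5755 -0.241   0.2301]
  top 0.48 [432.6 156.1] [ 0.5983 -0.2416  0.2301]
  side 0.73 [345.7 230.8] [ 0.4693 -0.2328  0.2301]
  tri [ 0.4667 -0.2384  0.2354]
rear_strip
  top 0.7 [178.1 180.8] [0.6327 0.3497 0.08  ]
  side 0.63 [287.7 163. ] [0.6288 0.3326 0.08  ]
  tri [0.638  0.3536 0.0667]
front_strip
  top 0.82 [206.3 214.8] [0.5414 0.2819 0.08  ]
  top 0.73 [449.5 295.9] [ 0.3042 -0.2782  0.08  ]
  side 0.68 [272.8 176.8] [0.5457 0.281  0.08  ]
  side 0.57 [319.4 228.1] [ 0.5273 -0.029   0.08  ]
  tri [0.5434 0.2811 0.0802]
jar0_c
  top 0.56 [303.7 248.4] [0.4468 0.0536 0.031 ]
  side 0.67 [285.5 241.3] [0.4493 0.0266 0.031 ]
  tri [0.455  0.0522 0.009 ]
tin0_c
  top 0.41 [350.1 195.7] [ 0.5749 -0.0754  0.02  ]
cup
  top 0.9 [227.7 309.3] [0.314  0.2543 0.    ]
  top 0.73 [432.7 166.6] [ 0.6416 -0.305   0.    ]
  side 0.77 [210.8 225.2] [ 0.3126  0.2548 -0.    ]
  side 0.55 [340.9 248.5] [ 0.5816 -0.0546  0.    ]
  tri [ 0.3133  0.2545 -0.    ]
shaker
  top 0.63 [319.1 133. ] [ 0.7616 -0.0092  0.    ]
  top 0.47 [357.  195.5] [ 0.5785 -0.0953  0.    ]
  side 0.59 [381.3 217.8] [ 0.7681 -0.004  -0.    ]
  tri [ 0.7609 -0.0098  0.0058]
bowl
  top 0.61 [447.3 296.4] [ 0.3019 -0.2954  0.    ]
  side 0.94 [295.8 352.5] [ 0.3002 -0.2886  0.    ]
  tri [ 0.3002 -0.2931  0.0057]
chestnut0_c
  top 0.74 [437.4 213.5] 
  top 0.53 [434.8 151.7] 
  side 0.6 [417.6 254.9] 
  tri [ 0.5434 -0.296   0.1518]
1.35
```

Run:
```python
from h import *
T=cam("top");S=cam("side")
def crop(r,x0,y0,x1,y1,s,n):
    c=cv2.resize(r["color"][y0:y1,x0:x1,::-1],None,fx=s,fy=s,interpolation=cv2.INTER_CUBIC); cv2.imwrite("pics/"+n,c)
crop(T,400,90,540,250,4,"t_pot.png"); crop(T,110,120,370,280,3,"t_shelf.png"); crop(S,200,140,360,270,4,"s_shelf.png"); crop(S,320,170,520,360,3,"s_pot.png")
```

```text
(no output)
```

View pics/t_pot.png

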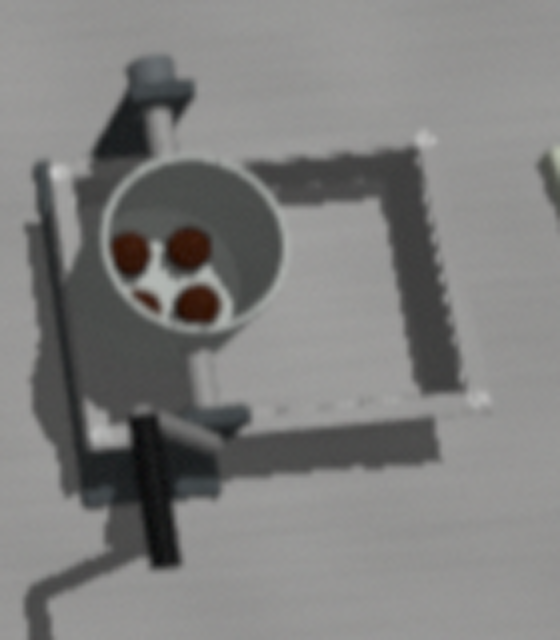

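View pics/t_shelf.png

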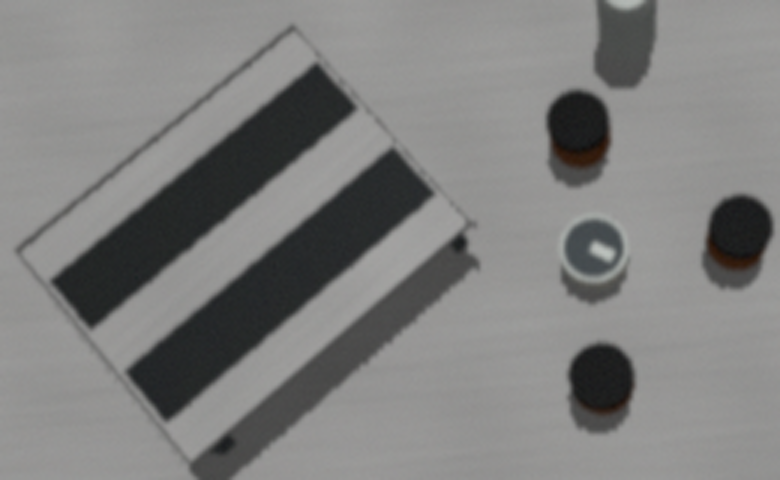

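View pics/s_shelf.png

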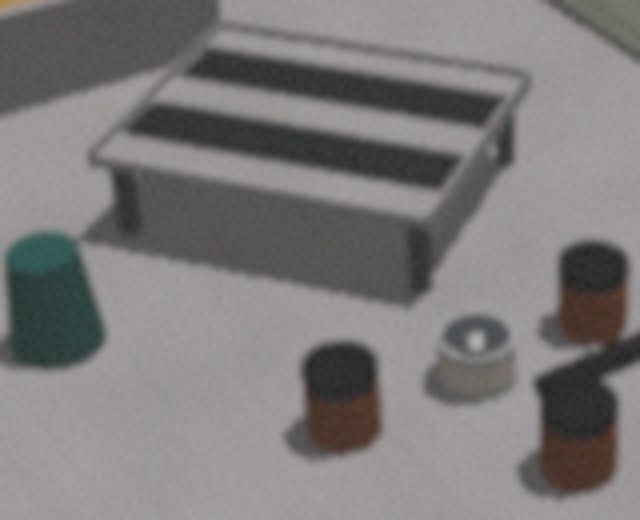

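View pics/s_pot.png

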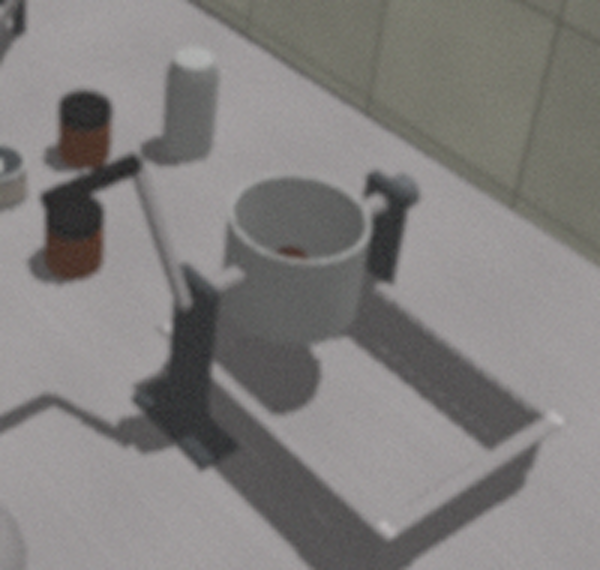

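```bash
cat > meas.py <<'E'
from h import *
def lids(T,mask_regions=None):
    img=T["color"].astype(int); out=[]
    g=img.max(2); m=((g<60)).astype(np.uint8)
    n,l,s,c=cv2.connectedComponentsWithStats(m)
    return [(s[i].tolist(),c[i].round(1).tolist()) for i in range(1,n) if s[i,4]>60]
E
python3 - <<'E'
from meas import *
T=cam("top");S=cam("side")
img=T["color"]; g=img.max(2)
m=(g<60).astype(np.uint8)
n,l,s,c=cv2.connectedComponentsWithStats(m)
for i in range(1,n):
    if s[i,4]<80: continue
    print(s[i],c[i].round(1))
    ys,xs=np.nonzero(l==i)
    if s[i,4]>1000 and 120<c[i][0]<270:
        P=np.array([onz(T,(x,y),.08)[:2] for x,y in zip(xs,ys)],np.float32)
        print("   rect",cv2.minAreaRect(P*1000), P.mean(0))
def t(cx,cy): return (400+cx/4-.4,90+cy/4-.4)
A=[onz(T,t(*p),.055).round(4) for p in [(425,138),(480,402),(60,172),(100,437)]]
print("pan corners",A,np.mean(A,0))
print("rim",onz(T,t(195,245),.17))
print("grip lever end/free",onz(T,t(145,415),.23),onz(T,t(167,567),.23))
def sp(cx,cy): return (320+cx/3-.33,170+cy/3-.33)
print("side grip",onz(S,sp(45,198),.23),onz(S,sp(138,162),.23))
print("tri", tri([T,S],[t(167,567),sp(45,198)]),tri([T,S],[t(145,415),sp(138,162)]))
E
```

```text
[424 113  23  17 174] [432.7 121.5]
[ 128  142   99   87 2212] [176.9 185.2]
   rect ((624.2935791015625, 349.5276794433594), (51.54499816894531, 274.7007751464844), 37.63934326171875) [0.62227076 0.35219362]
[410 143  45  89 739] [431.8 201.4]
[442 147  10  11  87] [446.5 152. ]
[293 151  20  25 395] [302.4 162.7]
[ 153  171  100   88 2297] [202.1 214.6]
   rect ((545.1806640625, 288.5342102050781), (51.311279296875, 274.2248840332031), 37.473392486572266) [0.5432198  0.29128546]
[346 186  21  24 395] [355.8 197.3]
[603 194  28  43 511] [616.7 214.9]
[300 235  21  23 378] [310.1 246.1]
[223 294  20  28 272] [234.7 307.6]
[  0 346  37  29 648] [ 15.2 360.6]
pan corners [array([ 0.7249, -0.4942,  0.055 ]), array([ 0.547 , -0.4979,  0.055 ]), array([ 0.7207, -0.2549,  0.055 ]), array([ 0.5437, -0.2576,  0.055 ])] [ 0.634075 -0.37615   0.055   ]
rim [ 0.62680395 -0.29665191  0.17      ]
grip lever end/free [ 0.5166273  -0.23730991  0.23      ] [ 0.43623074 -0.23753193  0.23      ]
side grip [ 0.4401456  -0.23332798  0.23      ] [ 0.52048143 -0.2363263   0.23      ]
tri [ 0.43663977 -0.23691522  0.23362728] [ 0.51769274 -0.23762483  0.23138949]
```

Call:
step_arm(increments=[[0.02,-0.03,0.03,0,0,2.5,-1],[0.05,-0.06,0.06,0,0,5,-1],[0.07,-0.09,0.09,0,0,8,-1],[0.1,-0.13,0.115,0,0,10,-1],[0.12,-0.165,0.115,0,0,13,-1],[0.145,-0.2,0.115,0,0,16,-1],[0.17,-0.235,0.115,0,0,19,-1],[0.19,-0.265,0.115,0,0,22,-1],[0.21,-0.295,0.115,0,0,25,-1],[0.222,-0.315,0.115,0,0,25,-1]])

```text
t: 2.38
eef_pos: [0.4996, 0.3007, 0.3208]
tool_rot: [0.0, -0.007, 1.0, 0.0]
contact_force: [1.2, 1.4, -0.6]
gripper_width: 0.998
```

Run:
```python
from h import *
T=cam("top")
def t(cx,cy): return (110+cx/3-.33,120+cy/3-.33)
for n,p,z in [("A",(578,120),.062),("B",(741,227),.062),("C",(601,376),.062),("tin",(594,247),.04)]: print(n,onz(T,t(*p),z).round(4))
o=bot.get_obs();print(o["t"],o["eef_pos"],o["tool_rot"])
```

```text
A [0.6685 0.0401 0.062 ]
B [ 0.5647 -0.0885  0.062 ]
C [0.4503 0.0365 0.062 ]
tin [0.5625 0.0349 0.04  ]
2.4333 [0.5054707  0.29050754 0.32105246] [ 1.92981957e-03  1.52956349e-04  9.99995628e-01 -2.23540406e-03]
```

Call:
step_arm(increments=[[0,-0.04,0,0,0,0,-1],[0,-0.08,0,0,0,0,-1],[0,-0.12,0,0,0,0,-1],[0,-0.16,0,0,0,0,-1],[0,-0.2,0,0,0,0,-1],[0,-0.24,0,0,0,0,-1],[0,-0.28,0,0,0,0,-1],[0,-0.32,0,0,0,0,-1],[-0.01,-0.36,0,0,0,0,-1],[-0.02,-0.4,0,0,0,0,-1]])

```text
t: 3.27
eef_pos: [0.4782, -0.0992, 0.3206]
tool_rot: [0.0, -0.006, 1.0, -0.0]
contact_force: [0.2, -0.4, 0.0]
gripper_width: 1.002
```

Call:
step_arm(increments=[[-0.01,-0.04,0,0,0,0,-1],[-0.015,-0.08,0,0,0,0,-1],[-0.015,-0.12,0,0,0,0,-1],[-0.015,-0.137,-0.01,0,0,0,-1],[-0.015,-0.137,-0.01,0,0,0,-1],[-0.015,-0.137,-0.01,0,0,0,-1]])

```text
t: 3.77
eef_pos: [0.4631, -0.2351, 0.31]
tool_rot: [-0.0, -0.004, 1.0, 0.0]
contact_force: [0.5, 0.4, -0.3]
gripper_width: 1.001
```

Run:
```python
from h import *
r=cam("wrist");cv2.imwrite("pics/w1.png",r["color"][:,:,::-1]);s=cam("side");cv2.imwrite("pics/s1.png",s["color"][:,:,::-1])
o=bot.get_obs();print(o["t"],o["eef_pos"],o["tool_rot"],o["q"])
for z in [-.09,-.019]: print(proj(r,[.437,-.237,.23]),proj(r,[.518,-.237,.23]))
print(find("crank_grip","wrist"))
```

```text
3.8667 [ 0.46410381 -0.23313839  0.31049634] [ 2.58464017e-05 -6.56967393e-03  9.99978367e-01  3.22660038e-04] [-0.12229084  0.1275852   0.52594257  1.81339506 -0.06875922  1.21867939
  2.00781169]
[319.41177911 162.03622991] [318.93726586 257.23660351]
[319.41177911 162.03622991] [318.93726586 257.23660351]
[(0.9, array([322.112, 208.48 ])), (0.68, array([263.104, 274.4  ]))]
```

View pics/w1.png

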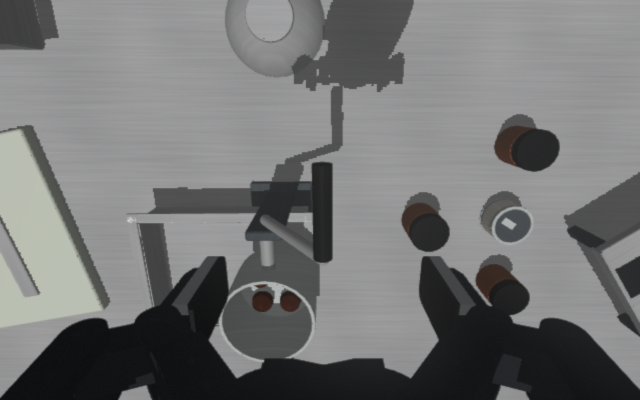

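View pics/s1.png

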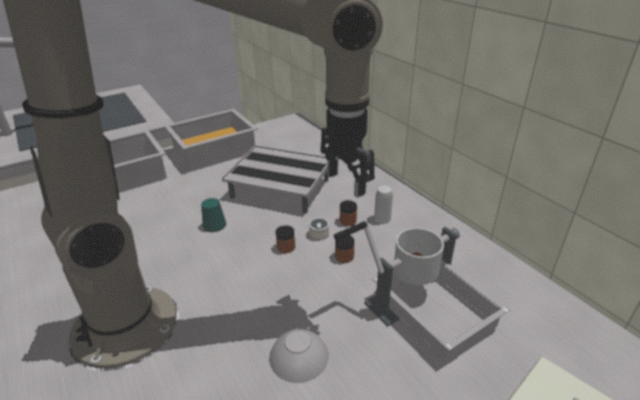

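Call:
step_arm(increments=[[0,0,-0.03,0,0,0,-1],[0,0,-0.06,0,0,0,-1],[0,0,-0.085,0,0,0,-1],[0,0,-0.099,0,0,0,-1],[0,0,-0.099,0,0,0,-1],[0,0,-0.099,0,0,0,1],[0,0,-0.099,0,0,0,1],[0,0,-0.099,0,0,0,1],[0,0,-0.099,0,0,0,1],[0,0,-0.099,0,0,0,1]], force=40)

```text
t: 4.75
eef_pos: [0.4642, -0.2346, 0.2123]
tool_rot: [0.001, -0.006, 1.0, -0.0]
contact_force: [-1.6, -0.5, -0.4]
gripper_width: 0.299
```

Call:
step_arm(increments=[[0,0,0,0,0,0,1],[0,0,0,0,0,0,1],[0,0,0,0,0,0,1],[0,0,0,0,0,0,1]])

```text
t: 5.08
eef_pos: [0.4641, -0.2356, 0.2122]
tool_rot: [0.001, -0.005, 1.0, -0.001]
contact_force: [0.6, -3.5, 5.3]
gripper_width: 0.003
```

Run:
```python
from h import *
r=cam("wrist");cv2.imwrite("pics/w2.png",r["color"][:,:,::-1])
o=bot.get_obs();print(o["t"],o["eef_pos"],o["tool_rot"],o["q"])
for d in range(10,131,10):
    a=np.radians(55+d);b=np.radians(55)
    print(d,round(.11*(np.cos(a)-np.cos(b)),4),round(.11*(np.sin(a)-np.sin(b)),4))
```

```text
5.1333 [ 0.46415958 -0.2356046   0.21218367] [ 8.26273950e-04 -5.39136660e-03  9.99984898e-01 -6.74640526e-04] [-0.09030793  0.22669914  0.51787497  1.94300045 -0.13172756  1.0026754
  2.06901014]
10 -0.0166 0.0096
20 -0.0346 0.0161
30 -0.0535 0.0195
40 -0.0727 0.0195
50 -0.0916 0.0161
60 -0.1096 0.0096
70 -0.1262 -0.0
80 -0.1409 -0.0123
90 -0.1532 -0.027
100 -0.1628 -0.0436
110 -0.1693 -0.0616
120 -0.1727 -0.0805
130 -0.1727 -0.0997
```

View pics/w2.png

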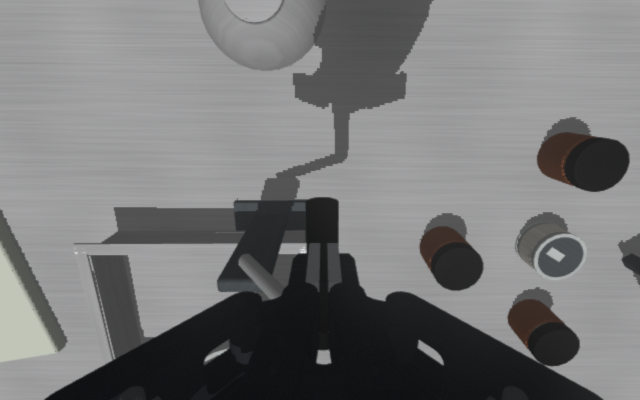

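Run:
```python
from h import *
S=cam("side")
def crop(r,x0,y0,x1,y1,s,n):
    c=cv2.resize(r["color"][y0:y1,x0:x1,::-1],None,fx=s,fy=s,interpolation=cv2.INTER_CUBIC); cv2.imwrite("pics/"+n,c)
crop(S,280,150,480,340,3,"s2.png")
print(bot.get_obs()["gripper_width"],bot.get_obs()["contact_force"])
print([ (proj(S,p)-[280,150])*3 for p in ([.464,-.2356,.212],[.464,-.2356,.231])])
```

```text
0.000744722301175232 [-0.0065468  -4.25591389  5.26917457]
[array([193.06709489, 266.52975001]), array([193.40692617, 245.96884321])]
```

View pics/s2.png

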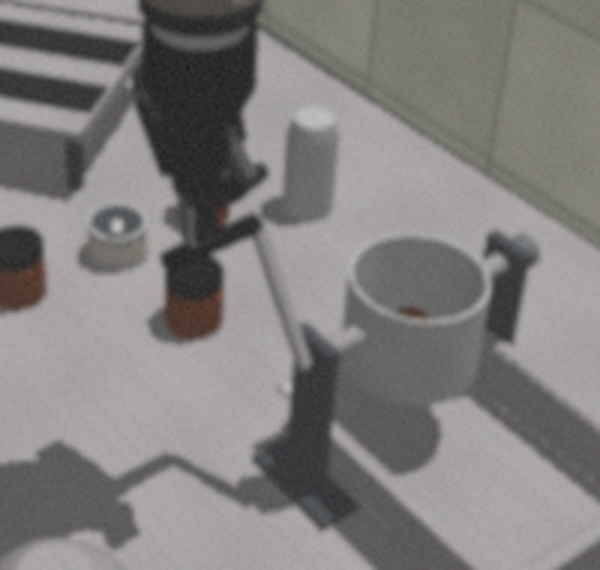

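Run:
```python
from h import *
c=cv2.imread("pics/w2.png")[180:400,230:420]
c=cv2.convertScaleAbs(c,alpha=1.8,beta=30)
cv2.imwrite("pics/w2c.png",cv2.resize(c,None,fx=2.7,fy=2.7,interpolation=cv2.INTER_CUBIC))
r=cam("wrist")
for z in [.2,.212,.23,.25]: print(z,proj(r,[.437,-.237,z]),proj(r,[.464,-.2356,z]))
```

```text
0.2 [319.1067344  183.24867061] [321.16845576 227.26090992]
0.212 [318.78324325 189.02196171] [320.98724371 235.51645253]
0.23 [318.21065767 199.24079842] [320.66885704 250.02130925]
0.25 [317.40960283 213.53708681] [320.22842556 270.08620574]
```

View pics/w2c.png

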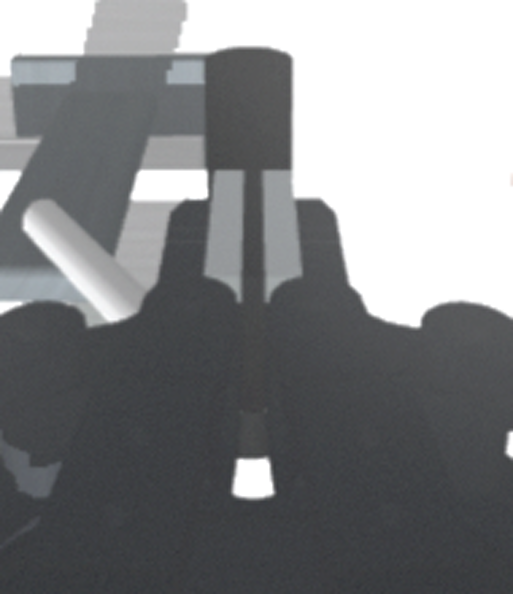

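Call:
step_arm(increments=[[0,-0.004,0.002,0,0,0,1],[0,-0.008,0.005,0,0,0,1],[0,-0.0125,0.0075,0,0,0,1],[0,-0.0166,0.0096,0,0,0,1],[0,-0.0166,0.0096,0,0,0,1]])

```text
t: 5.65
eef_pos: [0.4636, -0.2522, 0.2214]
tool_rot: [0.0, -0.005, 1.0, -0.0]
contact_force: [-0.5, -0.2, -0.5]
gripper_width: -0.002
```

Run:
```python
from h import *
r=cam("wrist")
c=r["color"][150:400,180:470,::-1]
c=cv2.convertScaleAbs(c,alpha=1.8,beta=30)
cv2.imwrite("pics/w3c.png",cv2.resize(c,None,fx=2.3,fy=2.3,interpolation=cv2.INTER_CUBIC))
o=bot.get_obs();print(o["eef_pos"],o["contact_force"],o["torque"],o["gripper_width"])
```

```text
[ 0.46352892 -0.2516561   0.22111083] [-0.02118874 -0.15116205 -0.56780719] [-0.01172889 -0.02553888 -0.01442331] -0.0005449205897724216
```

View pics/w3c.png

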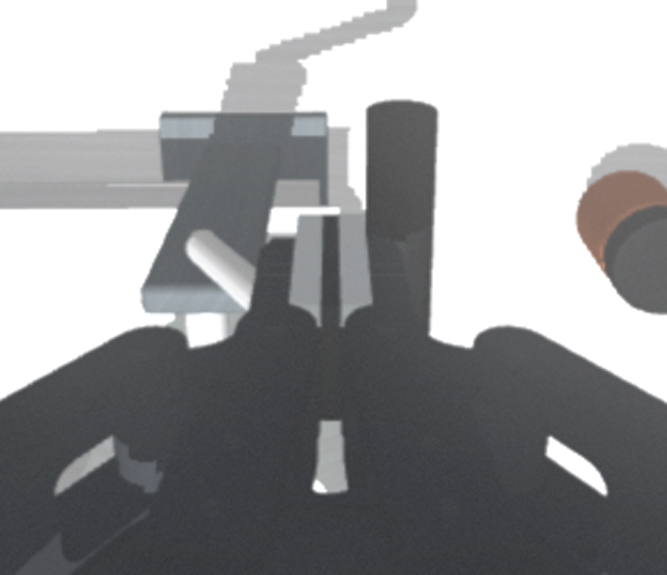

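Call:
step_arm(increments=[[0,0,0.03,0,0,0,1],[0,0.0,0.05,0,0,0,-1],[0,0.0166,0.05,0,0,0,-1],[0,0.0166,0.05,0,0,0,-1],[0,0.0166,0.05,0,0,0,-1],[0,0.0166,0.05,0,0,0,-1],[0,0.0166,0.05,0,0,0,-1],[0,0.0166,0.02,0,0,0,-1],[0,0.0166,-0.01,0,0,0,-1],[0,0.0166,-0.025,0,0,0,-1]])

```text
t: 6.53
eef_pos: [0.4617, -0.2343, 0.1927]
tool_rot: [-0.002, -0.006, 1.0, 0.0]
contact_force: [-1.0, 0.9, 0.1]
gripper_width: 1.001
```

Call:
step_arm(increments=[[0,0,0,0,0,0,-1],[0,0,0,0,0,0,1],[0,0,0,0,0,0,1],[0,0,0,0,0,0,1],[0,0,0,0,0,0,1],[0,0,0,0,0,0,1],[0,0,0,0,0,0,1],[0,0,0,0,0,0,1],[0,0,0,0,0,0,1]])

```text
t: 7.28
eef_pos: [0.4641, -0.2362, 0.197]
tool_rot: [0.001, -0.005, 1.0, -0.001]
contact_force: [-1.0, -5.7, 4.4]
gripper_width: 0.168
```

Run:
```python
from h import *
r=cam("wrist")
c=r["color"][150:400,180:470,::-1]
c=cv2.convertScaleAbs(c,alpha=1.8,beta=30)
cv2.imwrite("pics/w4c.png",cv2.resize(c,None,fx=2.3,fy=2.3,interpolation=cv2.INTER_CUBIC))
o=bot.get_obs();print(o["eef_pos"],o["contact_force"],o["torque"],o["gripper_width"])
```

```text
[ 0.46412738 -0.23623501  0.19698139] [-0.54599    -6.03925137  3.92759998] [-1.07043122  0.08869429  0.05627002] 0.16689019081835965
```

View pics/w4c.png

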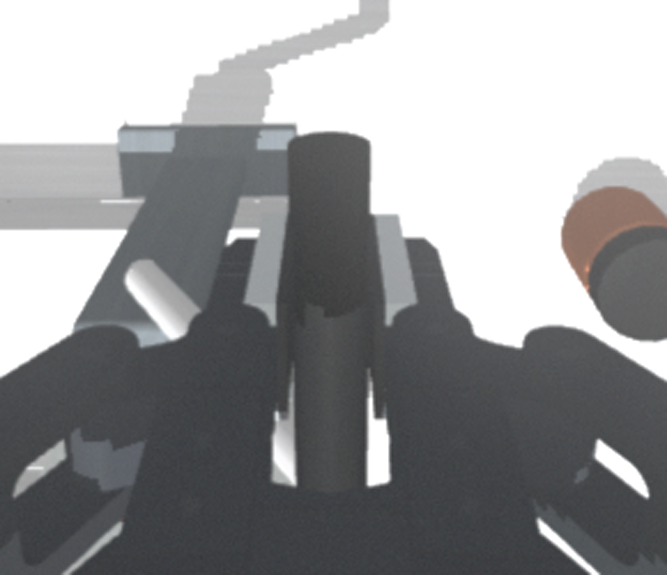

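Run:
```python
import numpy as np
f=lambda d:np.array([0,.11*np.cos(np.radians(55+d)),.11*np.sin(np.radians(55+d))])
for a,b in [(0,50),(50,90),(90,125)]:
    print(a,b,[ [round(-(f(d)-f(a))[1]*.0157,4)]+(f(d)-f(a))[1:].round(4).tolist() for d in np.arange(a+5,b+1,5)])
```

```text
0 50 [[np.float64(0.0001), -0.0081, 0.0052], [np.float64(0.0003), -0.0166, 0.0096], [np.float64(0.0004), -0.0255, 0.0133], [np.float64(0.0005), -0.0346, 0.0161], [np.float64(0.0007), -0.044, 0.0182], [np.float64(0.0008), -0.0535, 0.0195], [np.float64(0.001), -0.0631, 0.0199], [np.float64(0.0011), -0.0727, 0.0195], [np.float64(0.0013), -0.0822, 0.0182], [np.float64(0.0014), -0.0916, 0.0161]]
50 90 [[np.float64(0.0001), -0.0092, -0.0029], [np.float64(0.0003), -0.018, -0.0066], [np.float64(0.0004), -0.0265, -0.011], [np.float64(0.0005), -0.0346, -0.0161], [np.float64(0.0007), -0.0422, -0.022], [np.float64(0.0008), -0.0493, -0.0285], [np.float64(0.0009), -0.0558, -0.0355], [np.float64(0.001), -0.0616, -0.0432]]
90 125 [[np.float64(0.0001), -0.0052, -0.0081], [np.float64(0.0002), -0.0096, -0.0166], [np.float64(0.0002), -0.0133, -0.0255], [np.float64(0.0003), -0.0161, -0.0346], [np.float64(0.0003), -0.0182, -0.044], [np.float64(0.0003), -0.0195, -0.0535], [np.float64(0.0003), -0.0199, -0.0631]]
```

Call:
step_arm(increments=[[0,-0.0081,0.0052,0,0,0,1],[0,-0.0166,0.0096,0,0,0,1],[0,-0.0255,0.0133,0,0,0,1],[0.0005,-0.0346,0.0161,0,0,0,1],[0.0005,-0.044,0.0182,0,0,0,1],[0.001,-0.0535,0.0195,0,0,0,1],[0.001,-0.0631,0.0199,0,0,0,1],[0.001,-0.0727,0.0195,0,0,0,1],[0.001,-0.0822,0.0182,0,0,0,1],[0.0015,-0.0916,0.0161,0,0,0,1]])

```text
t: 8.17
eef_pos: [0.4657, -0.3234, 0.2124]
tool_rot: [-0.0, -0.007, 1.0, 0.003]
contact_force: [-0.3, 6.7, 3.4]
gripper_width: 0.171
```

Run:
```python
from h import *
r=cam("side")
c=r["color"][170:340,300:500,::-1]
cv2.imwrite("pics/s5.png",cv2.resize(c,None,fx=3,fy=3,interpolation=cv2.INTER_CUBIC))
o=bot.get_obs();print(o["eef_pos"],o["contact_force"],o["torque"],o["gripper_width"])
```

```text
[ 0.46574035 -0.32514465  0.21196589] [2.91346282 2.69458611 2.21810518] [ 1.18764774 -0.54336566  0.0577701 ] 0.1699130278376166
```

View pics/s5.png

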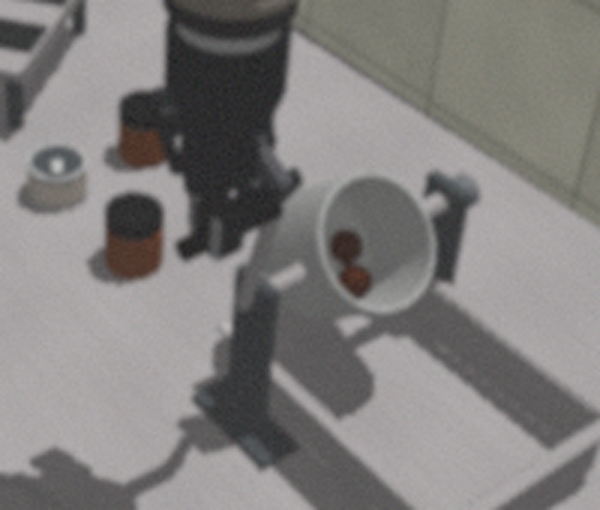

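Call:
step_arm(increments=[[0,-0.0092,-0.0029,0,0,0,1],[0,-0.018,-0.0066,0,0,0,1],[0,-0.0265,-0.011,0,0,0,1],[0.0005,-0.0346,-0.0161,0,0,0,1],[0.0005,-0.0422,-0.022,0,0,0,1],[0.001,-0.0493,-0.0285,0,0,0,1],[0.001,-0.0558,-0.0355,0,0,0,1],[0.001,-0.0616,-0.0432,0,0,0,1]])

```text
t: 8.88
eef_pos: [0.4667, -0.3856, 0.169]
tool_rot: [-0.0, -0.007, 1.0, 0.002]
contact_force: [1.0, 5.7, 7.1]
gripper_width: 0.168
```

Call:
step_arm(increments=[[0,-0.0052,-0.0081,0,0,0,1],[0,-0.0096,-0.0166,0,0,0,1],[0,-0.0133,-0.0255,0,0,0,1],[0,-0.0161,-0.0346,0,0,0,1],[0,-0.0182,-0.044,0,0,0,1],[0,-0.0195,-0.0535,0,0,0,1],[0,-0.0199,-0.0631,0,0,0,1],[0,-0.0199,-0.0631,0,0,0,1],[0,-0.0199,-0.0631,0,0,0,1],[0,-0.0199,-0.0631,0,0,0,1]])

```text
t: 9.72
eef_pos: [0.4672, -0.4088, 0.1067]
tool_rot: [0.001, -0.006, 1.0, -0.001]
contact_force: [3.9, -3.6, 1.7]
gripper_width: 0.164
```

Run:
```python
from h import *
r=cam("side")
c=r["color"][170:340,300:500,::-1]
cv2.imwrite("pics/s6.png",cv2.resize(c,None,fx=3,fy=3,interpolation=cv2.INTER_CUBIC))
r=cam("top")
c=r["color"][90:250,400:540,::-1]
cv2.imwrite("pics/t6.png",cv2.resize(c,None,fx=3,fy=3,interpolation=cv2.INTER_CUBIC))
o=bot.get_obs();print(o["eef_pos"],o["contact_force"],o["torque"],o["gripper_width"])
```

```text
[ 0.46723217 -0.40880754  0.10677176] [ 3.11501321 -4.93816696  1.47563685] [-0.58266139 -0.58972439  0.05925419] 0.1668754125017534
```

View pics/s6.png

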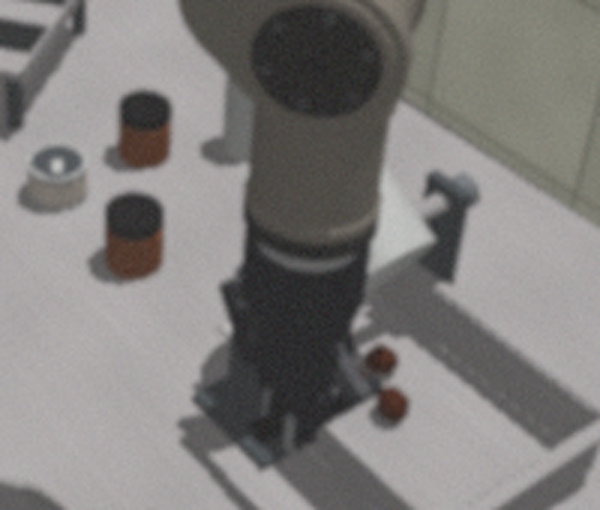

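View pics/t6.png

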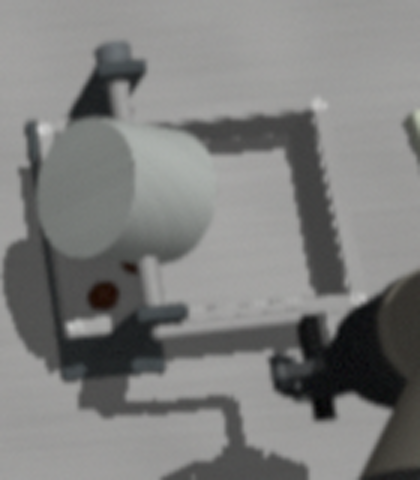

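Call:
step_arm(increments=[[0,0.0004,0.0096,0,0,0,1],[0,0.0017,0.0191,0,0,0,1],[0,0.0038,0.0285,0,0,0,1],[0,0.0066,0.0376,0,0,0,1],[0,0.0103,0.0465,0,0,0,1],[0,0.0147,0.055,0,0,0,1],[0,0.0199,0.0631,0,0,0,1]])

```text
t: 10.4
eef_pos: [0.4667, -0.3857, 0.1686]
tool_rot: [-0.0, -0.007, 1.0, 0.001]
contact_force: [4.4, 0.6, -5.4]
gripper_width: 0.169
```

Call:
step_arm(increments=[[0,0.0058,0.0077,0,0,0,1],[0,0.0123,0.0147,0,0,0,1],[0,0.0194,0.0212,0,0,0,1],[-0.0005,0.027,0.0271,0,0,0,1],[-0.0005,0.0351,0.0322,0,0,0,1],[-0.001,0.0436,0.0366,0,0,0,1],[-0.001,0.0524,0.0403,0,0,0,1],[-0.001,0.0616,0.0432,0,0,0,1]])

```text
t: 11.07
eef_pos: [0.4657, -0.3257, 0.2124]
tool_rot: [0.001, -0.006, 1.0, -0.001]
contact_force: [7.4, -2.4, -7.7]
gripper_width: 0.162
```

Call:
step_arm(increments=[[0,0.0094,0.0021,0,0,0,1],[0,0.0189,0.0034,0,0,0,1],[0,0.0285,0.0038,0,0,0,1],[-0.0005,0.0381,0.0034,0,0,0,1],[-0.0005,0.0476,0.0021,0,0,0,1],[-0.001,0.057,0,0,0,0,1],[-0.001,0.0661,-0.0028,0,0,0,1],[-0.001,0.075,-0.0065,0,0,0,1],[-0.001,0.0835,-0.0109,0,0,0,1],[-0.0015,0.0916,-0.0161,0,0,0,1]])

```text
t: 11.9
eef_pos: [0.4642, -0.2359, 0.1973]
tool_rot: [0.001, -0.005, 1.0, -0.001]
contact_force: [-3.8, -13.8, 32.3]
gripper_width: 0.169
```

Run:
```python
from h import *
r=cam("side")
c=r["color"][170:340,300:500,::-1]
cv2.imwrite("pics/s7.png",cv2.resize(c,None,fx=3,fy=3,interpolation=cv2.INTER_CUBIC))
r=cam("top")
c=r["color"][90:250,270:540,::-1]
cv2.imwrite("pics/t7.png",cv2.resize(c,None,fx=2.9,fy=2.9,interpolation=cv2.INTER_CUBIC))
o=bot.get_obs();print(o["eef_pos"],o["contact_force"],o["torque"],o["gripper_width"])
```

```text
[ 0.46424622 -0.23624094  0.19728474] [ 3.28932406 -5.23679976  3.84658455] [-1.31122349 -0.56711246  0.07269969] 0.16489103026063873
```

View pics/s7.png

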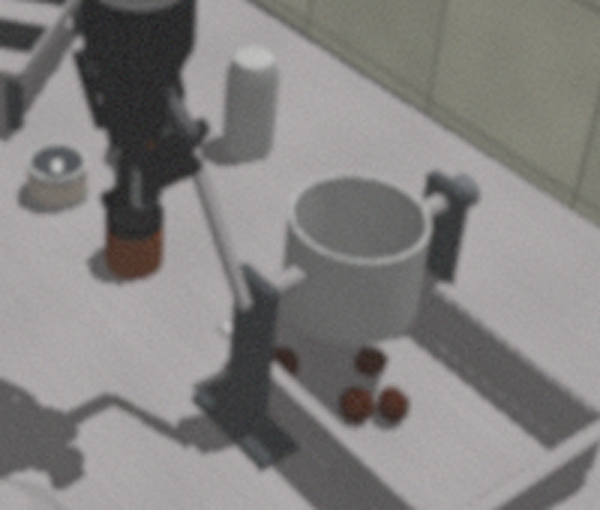

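View pics/t7.png

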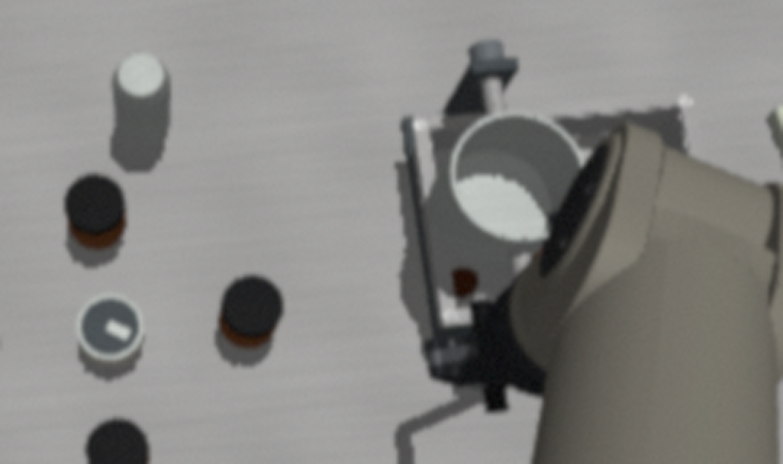

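Call:
step_arm(increments=[[0,0,0,0,0,0,-1],[0,0,0,0,0,0,-1],[0,0,0,0,0,0,-1],[0,0,0,0,0,0,-1],[0,0,0,0,0,0,-1],[0,0,0,0,0,0,-1],[0,0,0.03,0,0,0,-1],[0,0,0.07,0,0,0,-1],[0,0,0.11,0,0,0,-1],[0,0,0.12,0,0,0,-1]])

```text
t: 12.83
eef_pos: [0.4659, -0.236, 0.322]
tool_rot: [0.004, -0.005, 1.0, -0.001]
contact_force: [1.0, 0.3, -0.7]
gripper_width: 0.999
```

Call:
step_arm(increments=[[0,0.03,0,0,0,-6,-1],[0,0.06,0,0,0,-12,-1],[0,0.09,0,0,0,-18,-1],[0,0.12,0,0,0,-24,-1],[0,0.15,0,0,0,-30,-1],[0,0.18,0,0,0,-36,-1],[0,0.21,0,0,0,-42,-1],[0,0.24,0,0,0,-48,-1],[0,0.25,0,0,0,-53,-1],[0,0.25,0,0,0,-53,-1]])

```text
t: 13.67
eef_pos: [0.4634, 0.0187, 0.3157]
tool_rot: [-0.0, 0.44, 0.898, 0.0]
contact_force: [-0.6, 0.5, 0.2]
gripper_width: 1.003
```

```bash
cat > look.py <<'E'
import sys
from h import *
tag=sys.argv[1]
for n in sys.argv[2:]:
    r=cam(n); cv2.imwrite(f"pics/{n}_{tag}.png",r["color"][:,:,::-1])
o=bot.get_obs(); m=R.from_quat(np.roll(o["tool_rot"],-1)).as_matrix()
print(o["t"].round(2) if hasattr(o["t"],'round') else o["t"],o["eef_pos"].round(4),"jaw deg",np.degrees(np.arctan2(m[1,1],m[0,1])).round(2),o["gripper_width"],o["q"].round(2),o["contact_force"].round(1))
E
python3 look.py 8 wrist top side
```

```text
13.8167 [0.4636 0.0141 0.3159] jaw deg 37.73 1.0045141656667191 [-0.48  0.01  0.32  1.91 -0.    1.23  0.5 ] [-0.1 -0.8  0.5]
```

View pics/wrist_8.png

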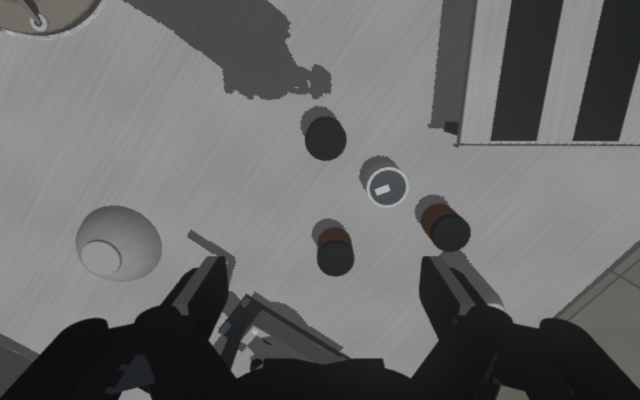

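View pics/top_8.png

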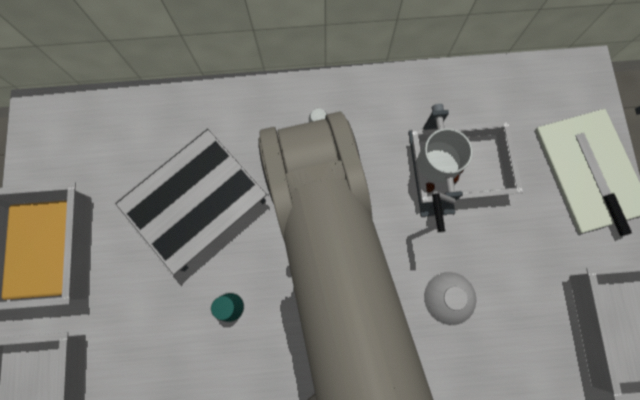

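View pics/side_8.png

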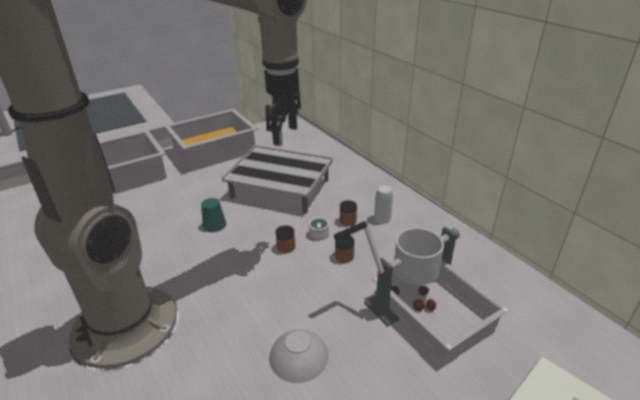

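Run:
```python
from h import *
r=cam("wrist")
for n,p,z in [("C",(326,138.5),.062),("tin",(388,187),.04),("B",(335,258),.062),("A",(450.5,232.5),.062)]: print(n,onz(r,p,z).round(4))
```

```text
C [0.453  0.0355 0.062 ]
tin [0.5649 0.0333 0.04  ]
B [ 0.5669 -0.0902  0.062 ]
A [0.6696 0.039  0.062 ]
```

Call:
step_arm(increments=[[-0.012,0.0226,-0.03,0,0,0,-1],[-0.012,0.0226,-0.07,0,0,0,-1],[-0.012,0.0226,-0.11,0,0,0,-1],[-0.012,0.0226,-0.15,0,0,0,-1],[-0.012,0.0226,-0.19,0,0,0,-1],[-0.012,0.0226,-0.22,0,0,0,-1],[-0.012,0.0226,-0.24,0,0,0,-1],[-0.012,0.0226,-0.24,0,0,0,-1]])

```text
t: 14.53
eef_pos: [0.4488, 0.0359, 0.0726]
tool_rot: [-0.002, 0.441, 0.897, -0.003]
contact_force: [-0.9, -0.2, 0.3]
gripper_width: 0.998
```

```bash
python3 look.py 9 wrist
```

```text
14.5833 [0.4502 0.0363 0.0747] jaw deg 37.59 0.9973464601221259 [-0.45  0.31  0.27  2.2  -0.13  0.65  0.57] [-0.8 -0.3  0.3]
```

View pics/wrist_9.png

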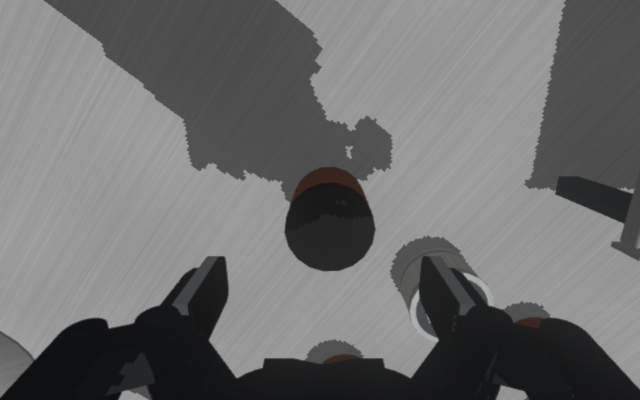

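Call:
step_arm(increments=[[0.002,0.001,-0.03,0,0,0,-1],[0.002,0.001,-0.055,0,0,0,-1],[0.002,0.001,-0.063,0,0,0,-1],[0.002,0.001,-0.063,0,0,0,1],[0.002,0.001,-0.063,0,0,0,1],[0.002,0.001,-0.063,0,0,0,1],[0.002,0.001,-0.063,0,0,0,1],[0.002,0.001,-0.063,0,0,0,1],[0.002,0.001,-0.063,0,0,0,1],[0.002,0.001,-0.063,0,0,0,1]], force=40)

```text
t: 15.42
eef_pos: [0.4548, 0.0389, 0.0149]
tool_rot: [0.001, 0.441, 0.897, 0.001]
contact_force: [-2.4, -0.8, 7.5]
gripper_width: 0.62
```

```bash
python3 look.py 10 wrist
```

```text
15.4667 [0.4548 0.0389 0.0149] jaw deg 37.63 0.618156160066681 [-0.41  0.43  0.22  2.22 -0.19  0.5   0.62] [-2.3 -1.   7.3]
```

View pics/wrist_10.png

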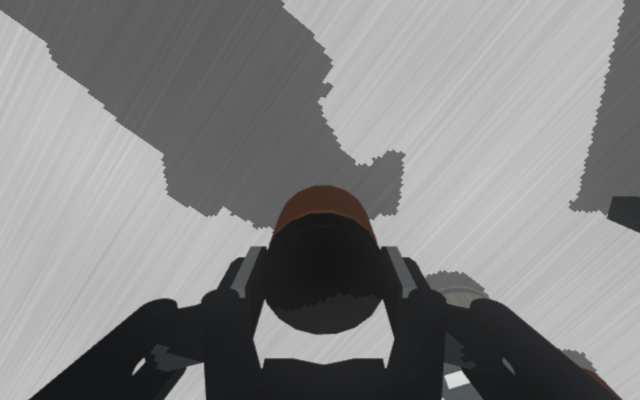

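Call:
step_arm(increments=[[0,0,0.02,0,0,0,1],[0,0,0.05,0,0,0,1],[0,0,0.09,0,0,0,1],[0,0,0.13,0,0,0,1],[0.01,0.02,0.165,0,0,0,1],[0.02,0.05,0.19,0,0,0,1],[0.03,0.085,0.2,0,0,0,1],[0.04,0.12,0.2,0,0,0,1],[0.05,0.155,0.2,0,0,0,1],[0.06,0.185,0.2,0,0,0,1]])

```text
t: 16.3
eef_pos: [0.5138, 0.2269, 0.2151]
tool_rot: [0.001, 0.44, 0.898, 0.001]
contact_force: [-0.0, -0.1, -2.0]
gripper_width: 0.615
```

```bash
python3 look.py 11 wrist side
```

```text
16.4 [0.5139 0.2308 0.2143] jaw deg 38.11 0.61179501213044 [-0.71  0.28  0.22  1.83 -0.07  1.03  0.2 ] [-0.6  0.4 -2.3]
```

View pics/wrist_11.png

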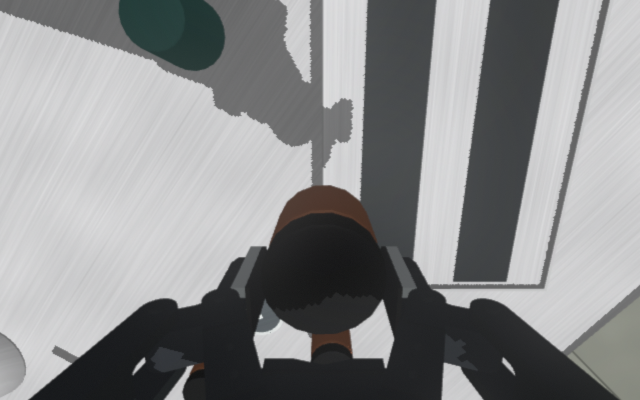

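View pics/side_11.png

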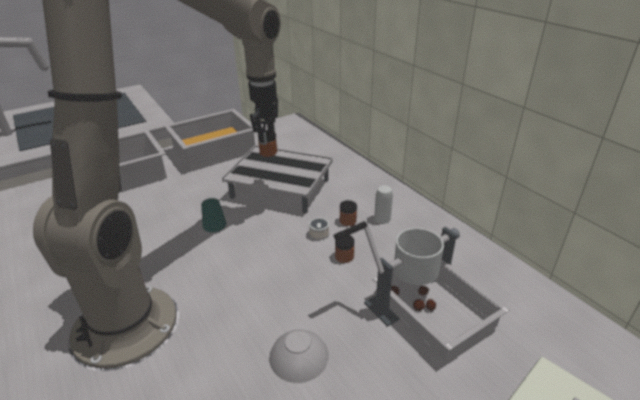

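Run:
```python
from h import *
r=cam("wrist")
c=np.array([.6235,.351]);x=np.array([.792,.611]);y=np.array([-.611,.792])
for n,p in [("rear L0",(488.5,0)),("rear L",(454,275)),("rear R0",(558,0)),("rear R",(509,275)),("rear end",(480,282)),("front R0",(435,0)),("front R",(417,230)),("front L0",(367,0)),("front L",(361,190)),("lip",(604,0)),("lip2",(543,285))]:
    w=onz(r,p,.08)[:2]-c; print(n,(w@x).round(4),(w@y).round(4))
S=cam("side")
def sp(cx,cy): return (200+cx/4-.4,140+cy/4-.4)
for n,p in [("rear TL",(205,48)),("rear TR",(505,97)),("rear BR",(482,124)),("rear BL",(185,72)),("front TL",(150,104)),("front TR",(463,158)),("front BR",(436,188)),("front BL",(125,130))]:
    w=onz(S,sp(*p),.08)[:2]-c; print(n,(w@x).round(4),(w@y).round(4))
```

```text
rear L0 -0.0248 0.1234
rear L -0.0213 -0.1299
rear R0 0.0321 0.1239
rear R 0.0363 -0.1296
rear end 0.0072 -0.138
front R0 -0.0685 0.123
front R -0.0646 -0.0794
front L0 -0.1239 0.1226
front L -0.1221 -0.0383
lip 0.0697 0.1242
lip2 0.0743 -0.1413
rear TL 0.0265 0.1384
rear TR 0.028 -0.1422
rear BR -0.0198 -0.1391
rear BL -0.0181 0.1347
front TL -0.0767 0.1368
front TR -0.0743 -0.1428
front BR -0.1224 -0.1384
front BL -0.1211 0.1357
```

Call:
step_arm(increments=[[0.014,0.036,0,0,0,0,1],[0.029,0.073,0,0,0,0,1],[0.044,0.11,0,0,0,0,1],[0.058,0.146,0,0,0,0,1],[0.068,0.173,0,0,0,0,1],[0.072,0.183,-0.01,0,0,0,1],[0.072,0.183,-0.03,0,0,0,1],[0.072,0.183,-0.06,0,0,0,1],[0.072,0.183,-0.085,0,0,0,1],[0.072,0.183,-0.085,0,0,0,1]])

```text
t: 17.33
eef_pos: [0.5826, 0.4023, 0.1224]
tool_rot: [-0.002, 0.442, 0.897, -0.005]
contact_force: [-1.1, -1.0, -2.8]
gripper_width: 0.614
```

```bash
python3 look.py 12 wrist top
python3 - <<'E'
from h import *
r=cam("wrist")
c=np.array([.626,.353]);x=np.array([.792,.611]);y=np.array([-.611,.792])
for a,b in [(.028,.14),(.028,-.14),(-.028,-.14),(-.028,.14),(-.072,.14),(-.072,-.14)]: print(a,b,proj(r,[*(c+a*x+b*y),.08]).round(1))
print((bot.get_obs()["eef_pos"][:2]-c)@np.c_[x,y])
E
```

```text
17.4333 [0.5856 0.405  0.1281] jaw deg 37.56 0.6124558952223884 [-0.81  0.61  0.18  1.53 -0.12  1.01  0.05] [-0.3  0.4 -2.2]
0.028 0.14 [365.9  98.5]
0.028 -0.14 [354.3 428.9]
-0.028 -0.14 [291.1 428.9]
-0.028 0.14 [277.2  98.7]
-0.072 0.14 [207.6  98.9]
-0.072 -0.14 [241.4 428.9]
[0.00125124 0.06606344]
```

View pics/wrist_12.png

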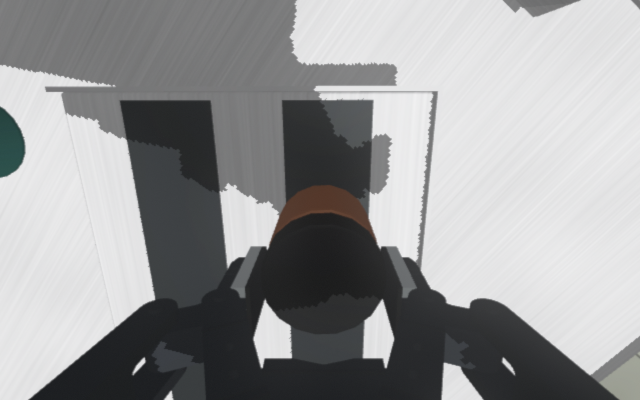

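View pics/top_12.png

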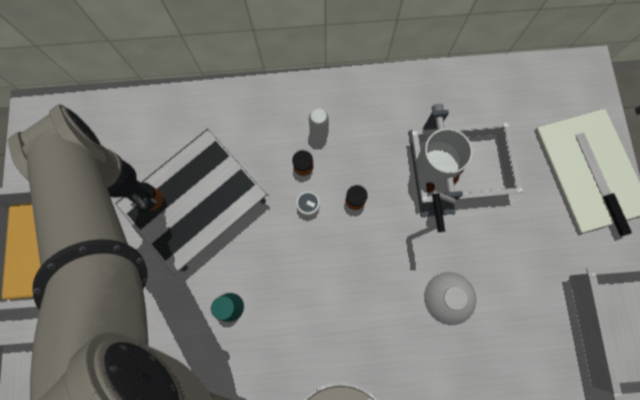

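Call:
step_arm(increments=[[0.0015,0.001,-0.015,0,0,0,1],[0.0015,0.001,-0.027,0,0,0,1],[0.0015,0.001,-0.032,0,0,0,1],[0.0015,0.001,-0.032,0,0,0,1],[0.0015,0.001,-0.032,0,0,0,1]])

```text
t: 17.9
eef_pos: [0.5869, 0.4079, 0.0955]
tool_rot: [-0.0, 0.441, 0.897, -0.0]
contact_force: [0.1, -1.6, -2.2]
gripper_width: 0.612
```

Call:
step_arm(increments=[[0,0,0,0,0,0,0.1],[0,0,0,0,0,0,-0.4],[0,0,0,0,0,0,-0.7],[0,0,0,0,0,0,-1],[0,0,0,0,0,0,-1],[0,0,0.02,0,0,0,-1],[0,0,0.05,0,0,0,-1],[0,0,0.09,0,0,0,-1],[0,0,0.12,0,0,0,-1],[0,0,0.12,0,0,0,-1]])

```text
t: 18.73
eef_pos: [0.5907, 0.4102, 0.2245]
tool_rot: [0.003, 0.441, 0.897, 0.006]
contact_force: [1.0, 0.4, 0.9]
gripper_width: 0.998
```

```bash
python3 look.py 13 wrist
python3 - <<'E'
from h import *
S=cam("side");c=S["color"][100:270,180:400,::-1]
cv2.imwrite("pics/s13.png",cv2.resize(c,None,fx=3,fy=3,interpolation=cv2.INTER_CUBIC))
E
```

```text
18.7833 [0.5895 0.4094 0.221 ] jaw deg 37.64 0.9962937559997922 [-0.82  0.54  0.19  1.44 -0.11  1.17  0.04] [-0.5 -0.2 -0.1]
```

View pics/wrist_13.png

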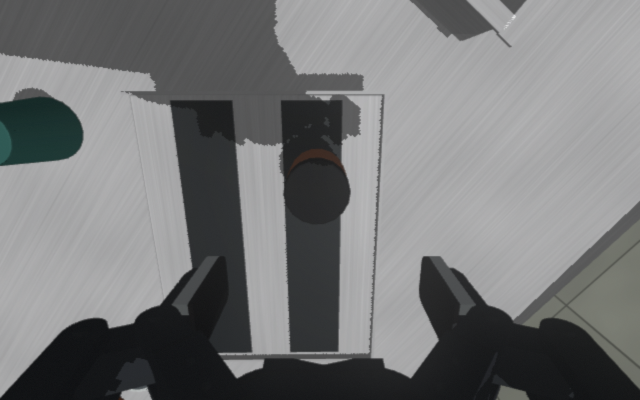

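View pics/s13.png

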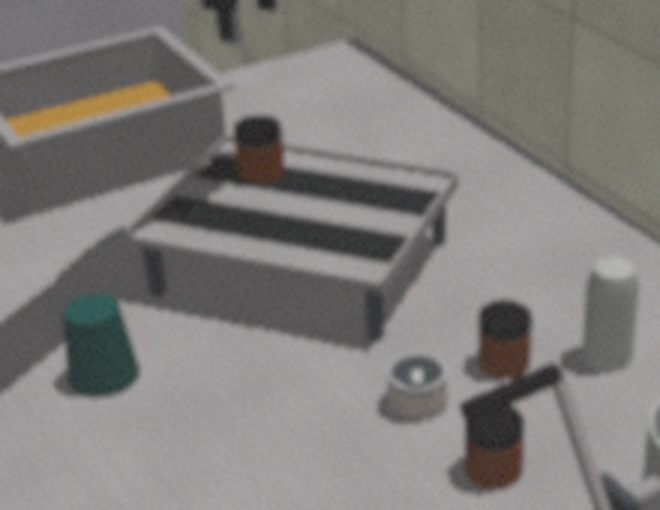

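Run:
```python
from h import *
r=cam("wrist")
j=onz(r,(317,191),.142)[:2]
P={k:onz(r,p,.08)[:2] for k,p in dict(tl=(281.5,100.5),tr=(342,100.5),br=(337.5,351.5),bl=(290.5,351.5)).items()}
c=sum(P.values())/4; y=(P["tl"]+P["tr"]-P["bl"]-P["br"]);L=np.linalg.norm(y)/2;y/=np.linalg.norm(y);x=np.array([y[1],-y[0]])
print("c",c,"x",x,"L",L,"W",np.linalg.norm(P["tr"]-P["tl"]),np.linalg.norm(P["br"]-P["bl"]),"jar",j,(j-c)@x,(j-c)@y)
```

```text
c [0.62138044 0.35121027] x [0.79264982 0.60967718] L 0.27524081939471323 W 0.054126269534807016 0.05371555966816247 jar [0.58209165 0.41092823] 0.005266427593270229 0.07128891341814714
```

Call:
step_arm(increments=[[0.008,-0.036,0,0,0,0,-1],[0.017,-0.075,0,0,0,0,-1],[0.025,-0.113,0,0,0,0,-1],[0.033,-0.15,0,0,0,0,-1],[0.042,-0.188,0,0,0,0,-1],[0.05,-0.225,0,0,0,0,-1],[0.058,-0.262,0,0,0,0,-1],[0.067,-0.3,0,0,0,0,-1],[0.075,-0.335,0,0,0,0,-1],[0.082,-0.3665,0,0,0,0,-1]])

```text
t: 19.72
eef_pos: [0.6682, 0.0385, 0.214]
tool_rot: [-0.001, 0.442, 0.897, -0.001]
contact_force: [1.2, 1.1, 0.7]
gripper_width: 1.001
```

Call:
step_arm(increments=[[0,0,-0.04,0,0,0,-1],[0,0,-0.08,0,0,0,-1],[0,0,-0.11,0,0,0,-1],[0,0,-0.13,0,0,0,-1],[0,0,-0.13,0,0,0,-1]])

```text
t: 20.13
eef_pos: [0.6637, 0.0413, 0.0788]
tool_rot: [-0.005, 0.441, 0.898, -0.003]
contact_force: [-0.5, 0.4, -0.2]
gripper_width: 1.002
```

```bash
python3 look.py 14 wrist side
```

```text
20.2333 [0.668  0.0414 0.0846] jaw deg 37.66 0.9989669361021002 [-0.32  0.6   0.23  1.68 -0.17  0.88  0.64] [-0.1 -0.3  0.6]
```

View pics/wrist_14.png

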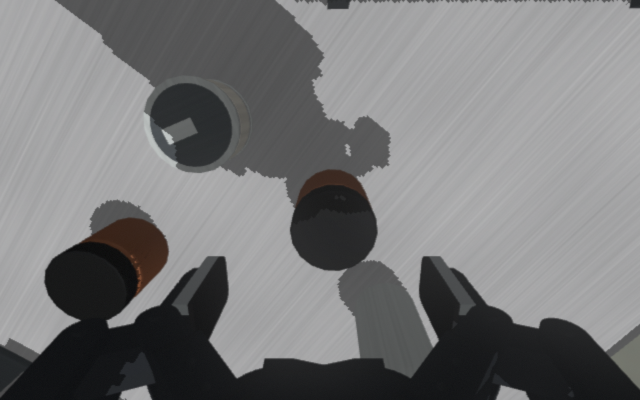

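Call:
step_arm(increments=[[0.004,0.003,-0.03,0,0,0,-1],[0.004,0.003,-0.06,0,0,0,-1],[0.004,0.003,-0.073,0,0,0,-1],[0.004,0.003,-0.073,0,0,0,-1],[0.004,0.003,-0.073,0,0,0,1],[0.004,0.003,-0.073,0,0,0,1],[0.004,0.003,-0.073,0,0,0,1],[0.004,0.003,-0.073,0,0,0,1],[0.004,0.003,-0.073,0,0,0,1],[0.004,0.003,-0.073,0,0,0,1]])

```text
t: 21.07
eef_pos: [0.6748, 0.0443, 0.0157]
tool_rot: [0.002, 0.441, 0.897, 0.001]
contact_force: [-1.0, 0.2, 6.7]
gripper_width: 0.616
```

```bash
python3 look.py 15 wrist
```

```text
21.1167 [0.6748 0.0443 0.0156] jaw deg 37.64 0.6175393999383837 [-0.3   0.69  0.21  1.7  -0.19  0.77  0.65] [-1.5  0.1  6.6]
```

View pics/wrist_15.png

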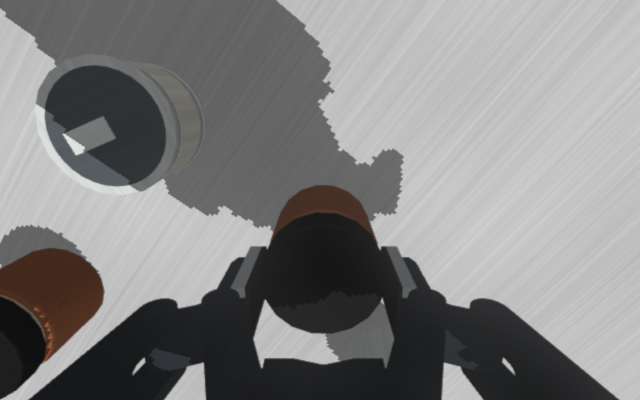

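Call:
step_arm(increments=[[0,0,0.02,0,0,0,1],[0,0,0.05,0,0,0,1],[0,0,0.09,0,0,0,1],[0,0,0.13,0,0,0,1],[-0.003,0.02,0.165,0,0,0,1],[-0.008,0.05,0.19,0,0,0,1],[-0.013,0.085,0.2,0,0,0,1],[-0.018,0.12,0.2,0,0,0,1],[-0.024,0.155,0.2,0,0,0,1],[-0.029,0.19,0.2,0,0,0,1]])

```text
t: 21.95
eef_pos: [0.6438, 0.2362, 0.2148]
tool_rot: [0.001, 0.441, 0.897, 0.001]
contact_force: [0.4, -0.2, -2.9]
gripper_width: 0.617
```

Call:
step_arm(increments=[[-0.006,0.035,0,0,0,0,1],[-0.012,0.07,0,0,0,0,1],[-0.016,0.1,0,0,0,0,1],[-0.018,0.1175,0,0,0,0,1],[-0.018,0.1175,-0.01,0,0,0,1],[-0.018,0.1175,-0.03,0,0,0,1],[-0.018,0.1175,-0.06,0,0,0,1],[-0.018,0.1175,-0.08,0,0,0,1],[-0.018,0.1175,-0.08,0,0,0,1],[-0.018,0.1175,-0.08,0,0,0,1]])

```text
t: 22.78
eef_pos: [0.6261, 0.3501, 0.1324]
tool_rot: [-0.0, 0.442, 0.897, -0.001]
contact_force: [0.4, 1.6, -1.7]
gripper_width: 0.613
```

```bash
python3 look.py 16 wrist
```

```text
22.8333 [0.6272 0.351  0.1342] jaw deg 37.58 0.6144781207071129 [-0.73  0.62  0.2   1.51 -0.13  1.02  0.16] [-0.1 -0.1 -1.5]
```

View pics/wrist_16.png

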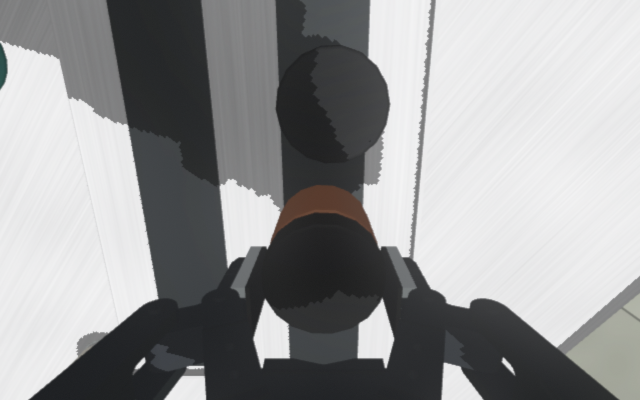

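Call:
step_arm(increments=[[0,0,-0.015,0,0,0,1],[0,0,-0.03,0,0,0,1],[0,0,-0.0365,0,0,0,1],[0,0,-0.0365,0,0,0,1],[0,0,-0.0365,0,0,0,1],[0,0,-0.0365,0,0,0,0.1],[0,0,-0.0365,0,0,0,-0.4],[0,0,-0.0365,0,0,0,-0.7],[0,0,-0.0365,0,0,0,-1],[0,0,-0.0365,0,0,0,-1]])

```text
t: 23.67
eef_pos: [0.6264, 0.3523, 0.0971]
tool_rot: [0.0, 0.441, 0.897, 0.0]
contact_force: [0.3, -0.2, -0.4]
gripper_width: 0.999
```

Call:
step_arm(increments=[[0,0,0.02,0,0,0,-1],[0,0,0.05,0,0,0,-1],[0,0,0.09,0,0,0,-1],[0,0,0.12,0,0,0,-1],[0,0,0.12,0,0,0,-1]])

```text
t: 24.08
eef_pos: [0.63, 0.3538, 0.2251]
tool_rot: [0.003, 0.441, 0.897, 0.005]
contact_force: [0.6, 0.2, 1.5]
gripper_width: 0.999
```

```bash
python3 look.py 17 wrist top
```

```text
24.1833 [0.627  0.3526 0.2185] jaw deg 37.66 1.001954832701855 [-0.74  0.55  0.21  1.43 -0.12  1.17  0.15] [ 0.6  0.1 -0.8]
```

View pics/wrist_17.png

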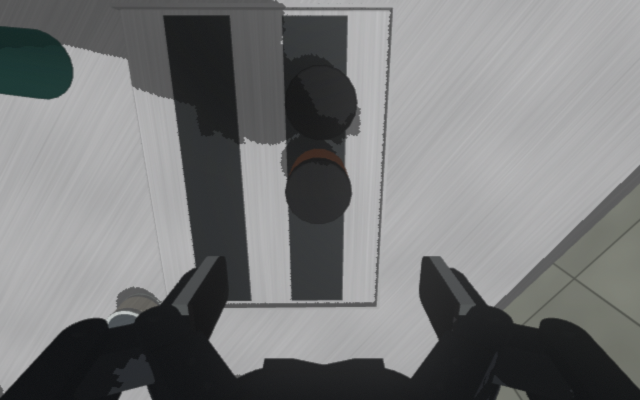

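View pics/top_17.png

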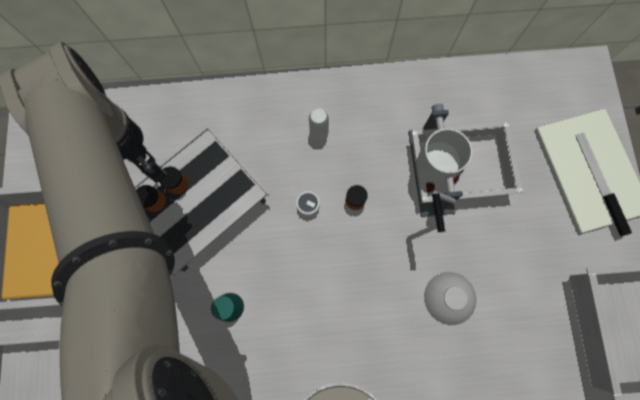

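Call:
step_arm(increments=[[0,-0.04,0,0,0,0,-1],[0,-0.08,0,0,0,0,-1],[-0.005,-0.12,0,0,0,0,-1],[-0.01,-0.16,0,0,0,0,-1],[-0.017,-0.2,0,0,0,0,-1],[-0.023,-0.24,0,0,0,0,-1],[-0.03,-0.28,0,0,0,0,-1],[-0.037,-0.32,0,0,0,0,-1],[-0.044,-0.36,0,0,0,0,-1],[-0.05,-0.4,0,0,0,0,-1]])

```text
t: 25.02
eef_pos: [0.5742, -0.0496, 0.2149]
tool_rot: [-0.001, 0.441, 0.898, -0.001]
contact_force: [0.8, -1.0, -1.3]
gripper_width: 0.997
```

Call:
step_arm(increments=[[-0.004,-0.025,0,0,0,0,-1],[-0.006,-0.036,-0.02,0,0,0,-1],[-0.006,-0.036,-0.06,0,0,0,-1],[-0.006,-0.036,-0.1,0,0,0,-1],[-0.006,-0.036,-0.13,0,0,0,-1],[-0.006,-0.036,-0.13,0,0,0,-1]])

```text
t: 25.52
eef_pos: [0.5639, -0.0832, 0.0794]
tool_rot: [-0.006, 0.441, 0.898, -0.003]
contact_force: [-1.0, 0.4, 0.6]
gripper_width: 1.0
```

```bash
python3 look.py 18 wrist
```

```text
25.5667 [ 0.5663 -0.0836  0.0827] jaw deg 37.66 0.9979993062975363 [-0.19  0.47  0.29  1.92 -0.18  0.78  0.86] [-0.1 -0.7  0.7]
```

View pics/wrist_18.png

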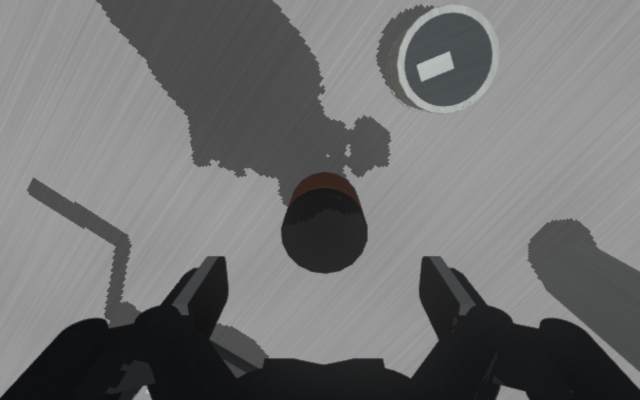

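Call:
step_arm(increments=[[0,0,-0.03,0,0,0,-1],[0,0,-0.06,0,0,0,-1],[0,0,-0.073,0,0,0,-1],[0,0,-0.073,0,0,0,-1],[0,0,-0.073,0,0,0,1],[0,0,-0.073,0,0,0,1],[0,0,-0.073,0,0,0,1],[0,0,-0.073,0,0,0,1],[0,0,-0.073,0,0,0,1],[0,0,-0.073,0,0,0,1]])

```text
t: 26.4
eef_pos: [0.5716, -0.0843, 0.0158]
tool_rot: [0.001, 0.441, 0.897, 0.001]
contact_force: [-0.8, -0.4, 7.2]
gripper_width: 0.614
```

```bash
python3 look.py 19 wrist top side
python3 - <<'E'
import cv2
c=cv2.imread("pics/top_19.png")[110:280,110:380];cv2.imwrite("pics/t19c.png",cv2.resize(c,None,fx=2.9,fy=2.9,interpolation=cv2.INTER_CUBIC))
E
```

```text
26.55 [ 0.5716 -0.0843  0.0158] jaw deg 37.64 0.6148557951903916 [-0.15  0.58  0.25  1.95 -0.23  0.64  0.9 ] [-1.   0.7  5.9]
```

View pics/t19c.png

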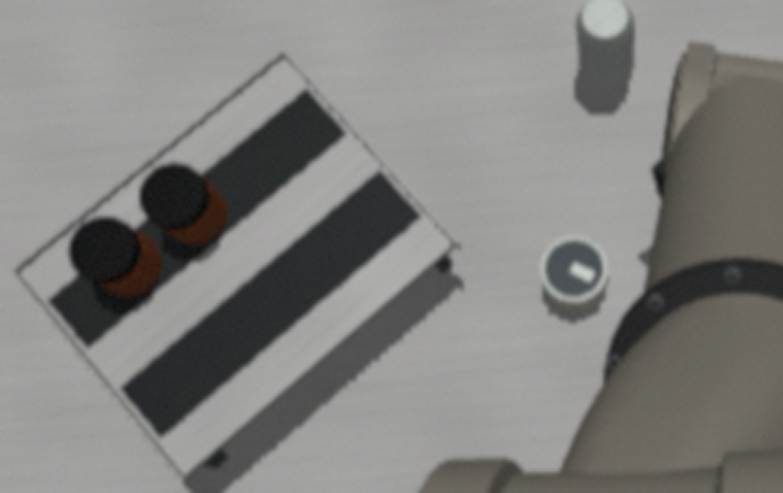

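View pics/side_19.png

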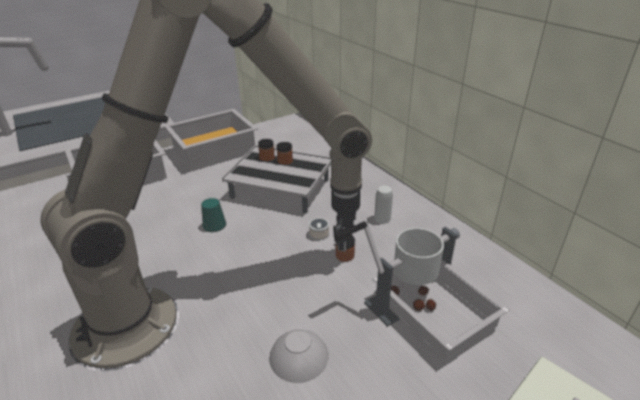

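Run:
```python
from h import *
T=cam("top")
c=np.array([.6235,.351]);x=np.array([.792,.611]);y=np.array([-.611,.792])
for p in [(105.5,248.5),(175,195)]:
    w=onz(T,(110+p[0]/2.9-.3,110+p[1]/2.9-.3),.142)[:2]; print(w,(w-c)@x,(w-c)@y)
```

```text
[0.58486343 0.40327618] 0.001340584730813884 0.0650096766586005
[0.62472578 0.34801374] -0.000853788166648872 -0.003114073779578841
```

Call:
step_arm(increments=[[0,0,0.02,0,0,0,1],[0,0,0.05,0,0,0,1],[0,0,0.09,0,0,0,1],[0,0,0.13,0,0,0,1],[0.005,0.02,0.165,0,0,0,1],[0.013,0.05,0.19,0,0,0,1],[0.022,0.085,0.2,0,0,0,1],[0.03,0.12,0.2,0,0,0,1],[0.04,0.155,0.2,0,0,0,1],[0.048,0.19,0.2,0,0,0,1]])

```text
t: 27.43
eef_pos: [0.6188, 0.1078, 0.2156]
tool_rot: [0.001, 0.441, 0.897, 0.001]
contact_force: [1.0, 0.1, -1.5]
gripper_width: 0.613
```

Call:
step_arm(increments=[[0.01,0.035,0,0,0,0,1],[0.018,0.07,0,0,0,0,1],[0.027,0.105,0,0,0,0,1],[0.036,0.14,0,0,0,0,1],[0.044,0.17,0,0,0,0,1],[0.05,0.192,-0.01,0,0,0,1],[0.05,0.192,-0.03,0,0,0,1],[0.05,0.192,-0.06,0,0,0,1],[0.05,0.192,-0.08,0,0,0,1],[0.05,0.192,-0.08,0,0,0,1]])

```text
t: 28.27
eef_pos: [0.665, 0.297, 0.1293]
tool_rot: [-0.002, 0.441, 0.898, -0.003]
contact_force: [-0.8, -1.4, -1.6]
gripper_width: 0.615
```

```bash
python3 look.py 20 wrist
```

```text
28.3167 [0.6665 0.2975 0.132 ] jaw deg 37.66 0.6141476746270583 [-0.65  0.64  0.22  1.48 -0.16  1.04  0.27] [ 0.3 -0.7 -0.2]
```

View pics/wrist_20.png

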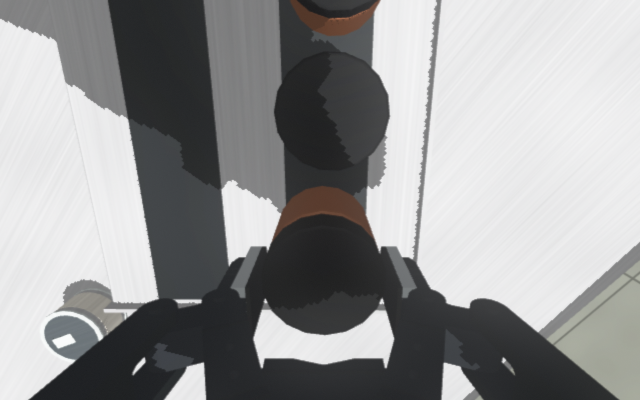

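Clear of its neighbour, so I lower and release.

Call:
step_arm(increments=[[0,0,-0.015,0,0,0,1],[0,0,-0.03,0,0,0,1],[0,0,-0.0365,0,0,0,1],[0,0,-0.0365,0,0,0,1],[0,0,-0.0365,0,0,0,1],[0,0,-0.0365,0,0,0,0.1],[0,0,-0.0365,0,0,0,-0.4],[0,0,-0.0365,0,0,0,-0.7],[0,0,-0.0365,0,0,0,-1],[0,0,-0.0365,0,0,0,-1]])

```text
t: 29.15
eef_pos: [0.6684, 0.2982, 0.0976]
tool_rot: [0.0, 0.441, 0.897, 0.0]
contact_force: [0.0, 0.3, -0.4]
gripper_width: 0.999
```

Call:
step_arm(increments=[[0,0,0.02,0,0,0,-1],[0,0,0.05,0,0,0,-1],[0,0,0.09,0,0,0,-1],[0,0,0.12,0,0,0,-1],[0,0,0.12,0,0,0,-1]])

```text
t: 29.57
eef_pos: [0.6721, 0.2994, 0.2257]
tool_rot: [0.004, 0.441, 0.897, 0.005]
contact_force: [1.4, 0.6, 1.2]
gripper_width: 1.0
```

```bash
python3 look.py 21 wrist top side
```

```text
29.7167 [0.6679 0.2981 0.217 ] jaw deg 37.66 0.9975832523200514 [-0.66  0.57  0.24  1.4  -0.14  1.19  0.26] [ 0.5 -0.5  0.4]
```

View pics/wrist_21.png

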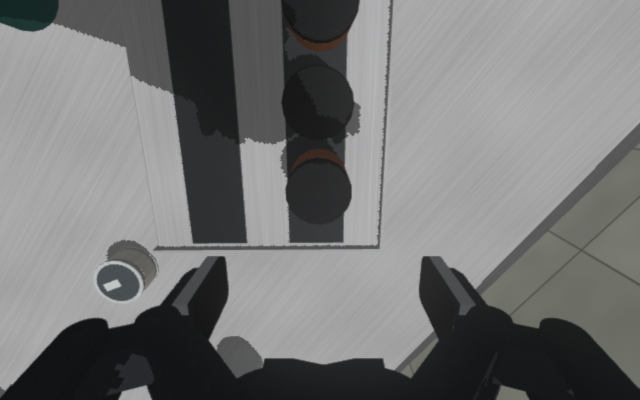

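View pics/top_21.png

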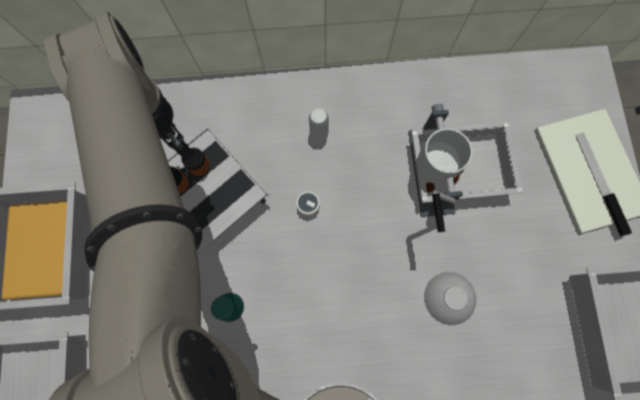

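Call:
step_arm(increments=[[-0.014,-0.037,0,0,0,0,-1],[-0.028,-0.074,0,0,0,0,-1],[-0.042,-0.11,0,0,0,0,-1],[-0.056,-0.147,0,0,0,0,-1],[-0.07,-0.183,0,0,0,0,-1],[-0.084,-0.22,0,0,0,0,-1],[-0.1,-0.2605,-0.01,0,0,0,-1],[-0.1,-0.2605,-0.05,0,0,0,-1],[-0.1,-0.2605,-0.09,0,0,0,-1],[-0.1,-0.2605,-0.13,0,0,0,-1]])

```text
t: 30.55
eef_pos: [0.5669, 0.0364, 0.085]
tool_rot: [-0.0, 0.442, 0.897, -0.0]
contact_force: [0.7, 0.7, -1.0]
gripper_width: 0.999
```

Call:
step_arm(increments=[[0,0,0,0,0,0,-1],[0,0,0,0,0,0,-1]])

```text
t: 30.72
eef_pos: [0.5654, 0.0372, 0.0846]
tool_rot: [-0.003, 0.441, 0.897, -0.002]
contact_force: [1.0, 0.1, 0.7]
gripper_width: 1.002
```

```bash
python3 look.py 22 wrist
```

```text
30.7667 [0.5677 0.0375 0.087 ] jaw deg 37.66 1.0022108139271675 [-0.38  0.46  0.26  1.93 -0.16  0.78  0.63] [ 0.6 -0.2  0.2]
```

View pics/wrist_22.png

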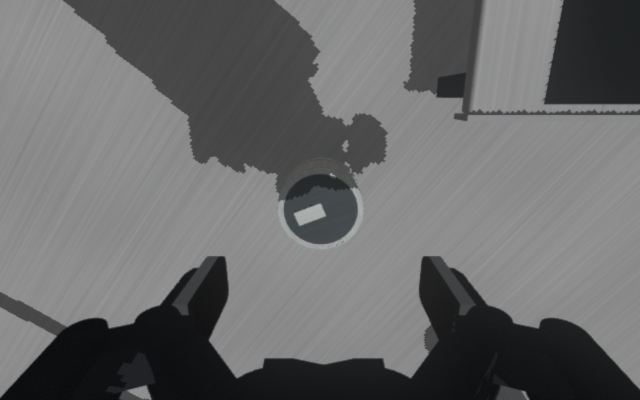

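Call:
step_arm(increments=[[0,0,-0.03,0,0,0,-1],[0,0,-0.06,0,0,0,-1],[0,0,-0.078,0,0,0,-1],[0,0,-0.078,0,0,0,-1],[0,0,-0.078,0,0,0,1],[0,0,-0.078,0,0,0,1],[0,0,-0.078,0,0,0,1],[0,0,-0.078,0,0,0,1],[0,0,-0.078,0,0,0,1],[0,0,-0.078,0,0,0,1]])

```text
t: 31.6
eef_pos: [0.5718, 0.0368, 0.0144]
tool_rot: [0.003, 0.442, 0.897, 0.002]
contact_force: [-8.3, -5.6, 33.9]
gripper_width: 0.148
```

```bash
python3 look.py 23 wrist
```

```text
31.65 [0.572  0.0369 0.0144] jaw deg 37.57 0.0539633325294464 [-0.35  0.57  0.23  1.96 -0.21  0.63  0.67] [ 7.6  5.4 20.5]
```

View pics/wrist_23.png

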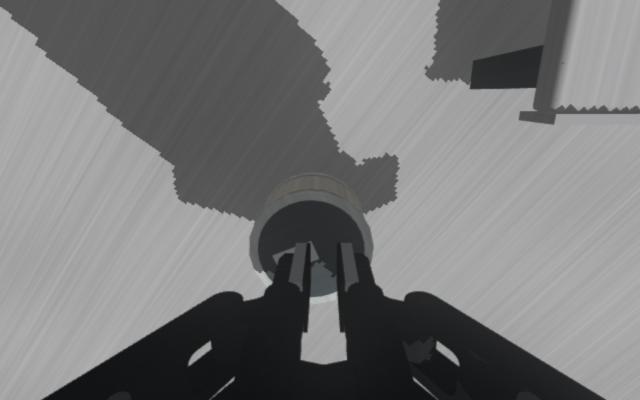

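Call:
step_arm(increments=[[0,0,0.03,0,0,0,1],[0,0,0.06,0,0,0,0.5],[0,0,0.07,0,0,0,-1],[0,0,0.07,0,0,0,-1],[0,0,0.07,0,0,0,-1],[0,0,0.07,0,0,0,-1],[0,0,0.07,0,0,0,-1],[0,0,0.07,0,0,0,-1]])

```text
t: 32.32
eef_pos: [0.5673, 0.0375, 0.0778]
tool_rot: [-0.001, 0.441, 0.898, -0.001]
contact_force: [-0.1, 0.9, 0.6]
gripper_width: 0.979
```

```bash
python3 look.py 24 wrist
```

```text
32.3667 [0.5674 0.0374 0.0779] jaw deg 37.66 0.9995088653571724 [-0.38  0.47  0.26  1.94 -0.17  0.76  0.64] [ 0.1  0.1 -0.3]
```

View pics/wrist_24.png

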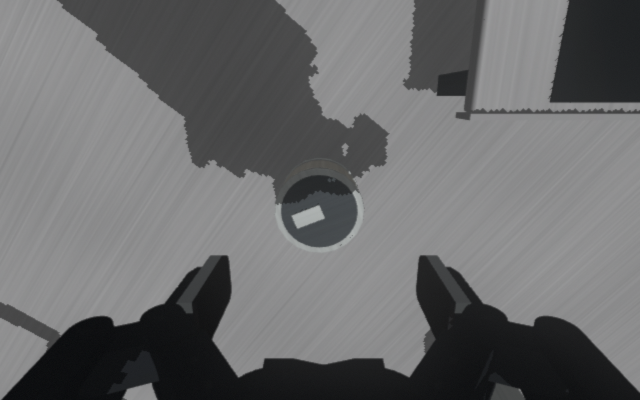

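Call:
step_arm(increments=[[-0.002,-0.0015,-0.03,0,0,0,-1],[-0.002,-0.0015,-0.055,0,0,0,-1],[-0.002,-0.0015,-0.07,0,0,0,-1],[-0.002,-0.0015,-0.08,0,0,0,-1],[-0.002,-0.0015,-0.08,0,0,0,-1],[-0.002,-0.0015,-0.084,0,0,0,-1],[-0.002,-0.0015,-0.088,0,0,0,-1],[-0.002,-0.0015,-0.088,0,0,0,-1]])

```text
t: 33.03
eef_pos: [0.5665, 0.0361, -0.0088]
tool_rot: [0.0, 0.441, 0.897, 0.0]
contact_force: [-1.1, -0.2, -0.3]
gripper_width: 1.0
```

```bash
python3 look.py 25 wrist side
python3 - <<'E'
import cv2
c=cv2.imread("pics/side_25.png")[130:270,230:430];cv2.imwrite("pics/s25c.png",cv2.resize(c,None,fx=3.5,fy=3.5,interpolation=cv2.INTER_CUBIC))
E
```

```text
33.1333 [ 0.5666  0.0362 -0.0084] jaw deg 37.66 1.002729145017379 [-0.34  0.6   0.22  1.97 -0.22  0.59  0.68] [-0.1 -0.2  0.9]
```

View pics/wrist_25.png

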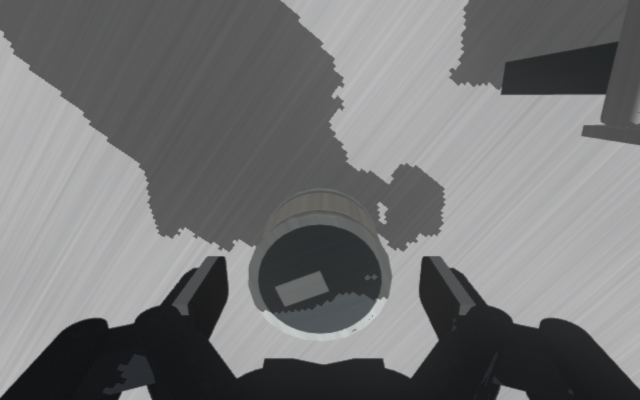

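View pics/s25c.png

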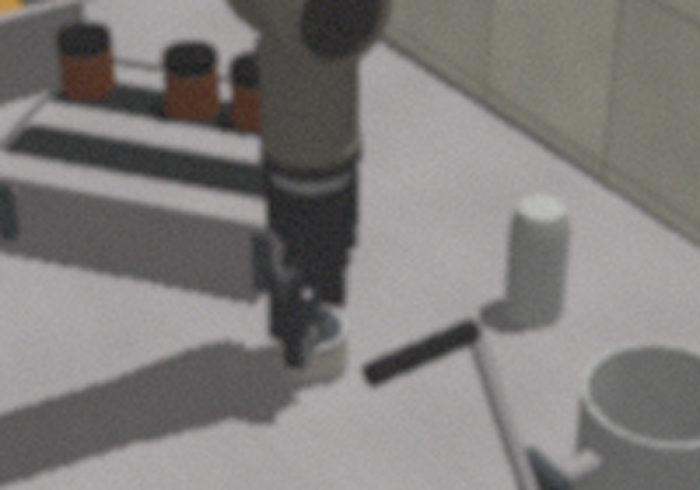

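Call:
step_arm(increments=[[0,0,0,0,0,0,1],[0,0,0,0,0,0,1],[0,0,0,0,0,0,1],[0,0,0,0,0,0,1],[0,0,0,0,0,0,1],[0,0,0,0,0,0,1]])

```text
t: 33.63
eef_pos: [0.5663, 0.036, -0.0082]
tool_rot: [0.0, 0.441, 0.897, 0.0]
contact_force: [-1.6, -0.7, 5.3]
gripper_width: 0.684
```

```bash
python3 look.py 26 wrist
```

```text
33.6833 [ 0.5663  0.036  -0.0083] jaw deg 37.65 0.6863739934842278 [-0.34  0.6   0.22  1.97 -0.22  0.59  0.68] [-2.7  0.3  5.4]
```

View pics/wrist_26.png

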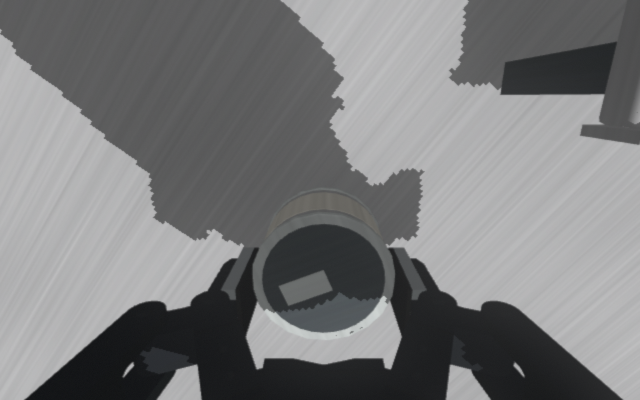

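Call:
step_arm(increments=[[0,0,0.02,0,0,0,1],[0,0,0.05,0,0,0,1],[0,0,0.09,0,0,0,1],[0,0,0.13,0,0,0,1],[0,0.02,0.165,0,0,0,1],[-0.003,0.05,0.19,0,0,0,1],[-0.006,0.085,0.2,0,0,0,1],[-0.009,0.12,0.2,0,0,0,1],[-0.011,0.155,0.2,0,0,0,1],[-0.013,0.19,0.2,0,0,0,1]])

```text
t: 34.52
eef_pos: [0.5524, 0.2276, 0.1913]
tool_rot: [-0.0, 0.441, 0.897, 0.0]
contact_force: [-0.6, -0.1, -3.4]
gripper_width: 0.686
```

Call:
step_arm(increments=[[-0.002,0.03,0,0,0,0,1],[-0.0045,0.055,0,0,0,0,1],[-0.0045,0.064,-0.01,0,0,0,1],[-0.0045,0.064,-0.04,0,0,0,1],[-0.0045,0.064,-0.07,0,0,0,1],[-0.0045,0.064,-0.085,0,0,0,1],[-0.0045,0.064,-0.085,0,0,0,1],[-0.0045,0.064,-0.085,0,0,0,1]])

```text
t: 35.18
eef_pos: [0.5481, 0.2888, 0.105]
tool_rot: [-0.0, 0.441, 0.897, -0.001]
contact_force: [-0.9, 0.8, -2.2]
gripper_width: 0.686
```

```bash
python3 look.py 27 wrist
```

```text
35.2333 [0.5491 0.2896 0.1065] jaw deg 37.61 0.6846759228846692 [-0.74  0.5   0.21  1.79 -0.13  0.86  0.18] [-0.2  0.4 -2.2]
```

View pics/wrist_27.png

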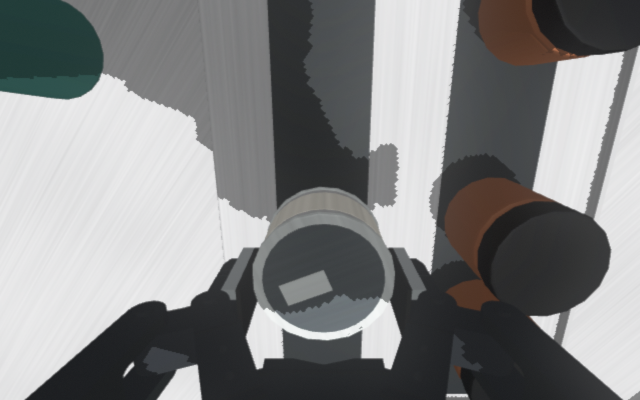

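Call:
step_arm(increments=[[0,0,-0.015,0,0,0,1],[0,0,-0.026,0,0,0,1],[0,0,-0.032,0,0,0,1],[0,0,-0.032,0,0,0,1],[0,0,-0.032,0,0,0,1],[0,0,-0.032,0,0,0,0],[0,0,-0.032,0,0,0,-0.4],[0,0,-0.032,0,0,0,-0.75],[0,0,-0.032,0,0,0,-0.75],[0,0,-0.032,0,0,0,-0.75]])

```text
t: 36.07
eef_pos: [0.5491, 0.2904, 0.0746]
tool_rot: [0.0, 0.441, 0.897, 0.001]
contact_force: [0.7, 0.4, -0.0]
gripper_width: 0.879
```

Call:
step_arm(increments=[[0,0,0.02,0,0,0,-0.75],[0,0,0.05,0,0,0,-0.75],[0,0,0.09,0,0,0,-0.75],[0,0,0.13,0,0,0,-1],[0,0,0.17,0,0,0,-1],[-0.01,-0.03,0.18,0,0,0,-1],[-0.02,-0.07,0.18,0,0,0,-1],[-0.025,-0.11,0.18,0,0,0,-1],[-0.03,-0.15,0.18,0,0,0,-1],[-0.03,-0.19,0.18,0,0,0,-1]])

```text
t: 36.9
eef_pos: [0.5176, 0.0985, 0.2546]
tool_rot: [0.0, 0.441, 0.898, 0.001]
contact_force: [1.0, 0.6, -0.4]
gripper_width: 1.001
```

Call:
step_arm(increments=[[0,-0.03,0,0,0,0,-1],[0,-0.06,0,0,0,0,-1],[0,-0.1,0,0,0,0,-1],[0,-0.1,0,0,0,0,-1],[0,-0.1,0,0,0,0,-1],[0,-0.1,0,0,0,0,-1]])

```text
t: 37.4
eef_pos: [0.5187, 0.0005, 0.2543]
tool_rot: [0.0, 0.441, 0.897, 0.0]
contact_force: [-0.1, -0.2, -0.1]
gripper_width: 1.002
```

```bash
python3 look.py 28 wrist side top
python3 - <<'E'
import cv2
c=cv2.imread("pics/side_28.png")[110:330,190:510];cv2.imwrite("pics/s28c.png",cv2.resize(c,None,fx=2.5,fy=2.5,interpolation=cv2.INTER_CUBIC))
c=cv2.imread("pics/top_28.png")[110:280,110:300];cv2.imwrite("pics/t28c.png",cv2.resize(c,None,fx=3.5,fy=3.5,interpolation=cv2.INTER_CUBIC))
E
```

```text
37.55 [0.5187 0.0017 0.254 ] jaw deg 37.81 0.9991042265376351 [-0.46  0.17  0.38  1.89 -0.07  1.1   0.61] [-0.4  0.6 -0.9]
```

View pics/s28c.png

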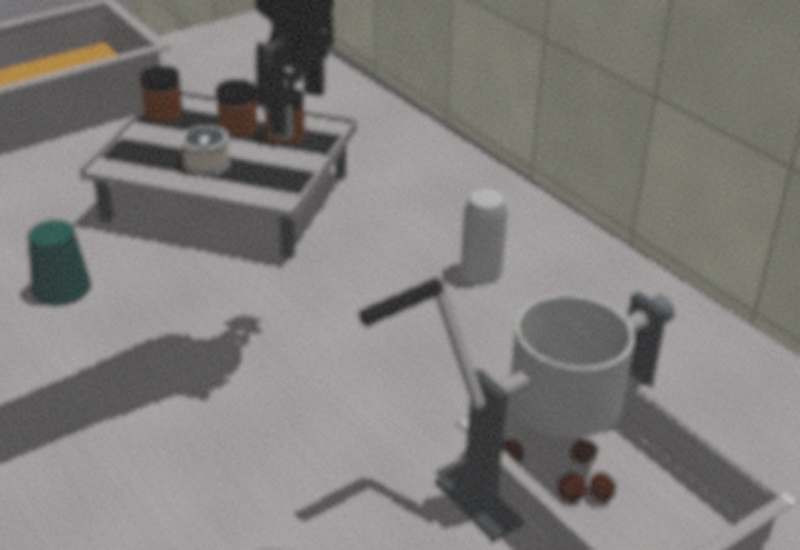

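View pics/t28c.png

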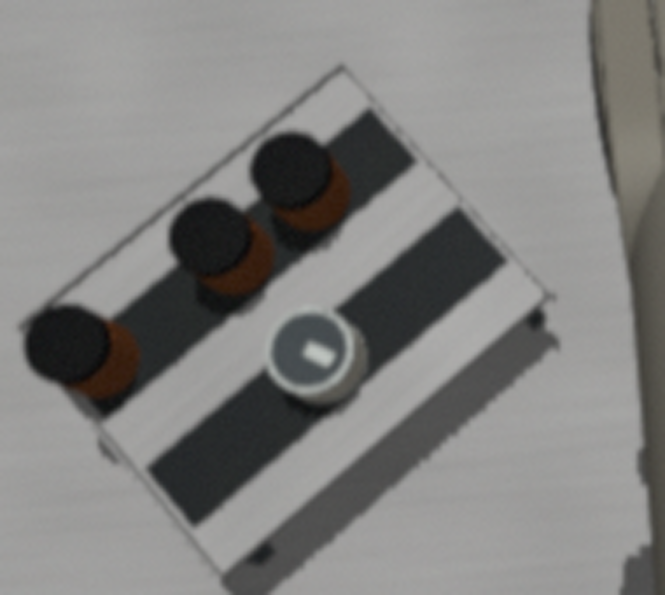

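View pics/top_28.png

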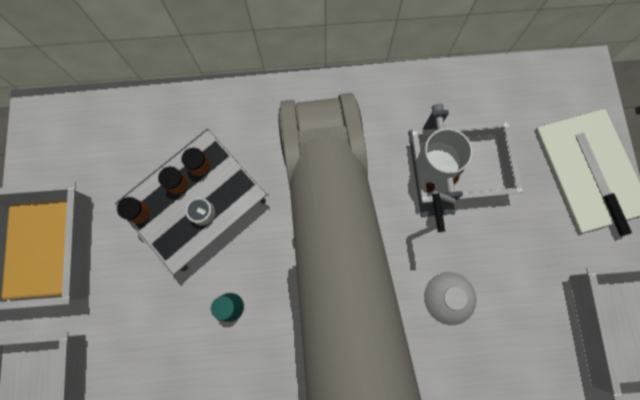

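One jar at the +y end has been knocked aside. Top crop: lid at (68,345), while the other two are at (210,237) and (292,170). I measure it and mend it.

Run:
```python
from h import *
T=cam("top")
c=np.array([.6235,.351]);x=np.array([.792,.611]);y=np.array([-.611,.792])
for n,p,z in [("C",(68,344),.142),("A",(210,236),.142),("B",(292,169),.142),("tin",(311,351),.12)]:
    w=onz(T,(110+p[0]/3.5-.36,110+p[1]/3.5-.36),z)[:2]; print(n,w,(w-c)@x,(w-c)@y)
S=cam("side")
c2=S["color"][120:190,220:340,::-1];cv2.imwrite("pics/s29.png",cv2.resize(c2,None,fx=6,fy=6,interpolation=cv2.INTER_CUBIC))
```

```text
C [0.55833564 0.44189875] 0.003928962133596399 0.1118072362666093
A [0.62449327 0.34895544] -0.0004625579122483635 -0.0022261786326941506
B [0.66693532 0.29388056] -0.000499205506532617 -0.07177757544848748
tin [0.54590853 0.28931059] -0.09914466882865736 -0.0014496225110813277
```

View pics/s29.png

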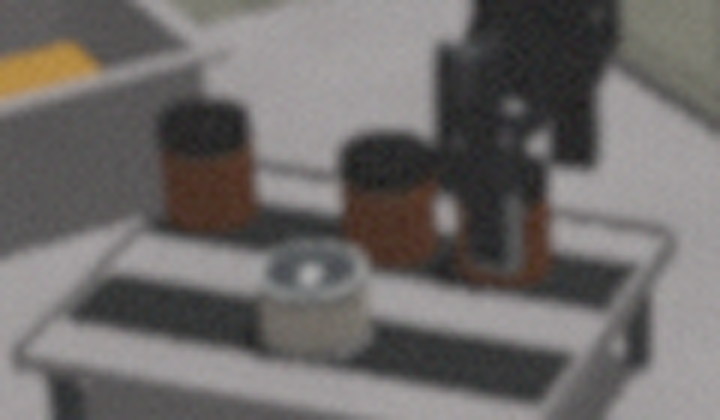

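Call:
step_arm(increments=[[0.004,0.04,0,0,0,0,-1],[0.008,0.08,0,0,0,0,-1],[0.012,0.12,0,0,0,0,-1],[0.016,0.16,0,0,0,0,-1],[0.02,0.2,0,0,0,0,-1],[0.024,0.24,0,0,0,0,-1],[0.028,0.28,0,0,0,0,-1],[0.032,0.32,0,0,0,0,-1],[0.036,0.36,0,0,0,0,-1],[0.038,0.4,0,0,0,0,-1]])

```text
t: 38.48
eef_pos: [0.5562, 0.4028, 0.2537]
tool_rot: [-0.0, 0.441, 0.898, -0.0]
contact_force: [1.2, 0.1, -0.3]
gripper_width: 1.002
```

Call:
step_arm(increments=[[0.003,0.035,0,0,0,0,-1],[0.0035,0.045,-0.02,0,0,0,-1],[0.0035,0.045,-0.06,0,0,0,-1],[0.0035,0.045,-0.09,0,0,0,-1],[0.0035,0.045,-0.09,0,0,0,-1],[0.0035,0.045,-0.09,0,0,0,-1]])

```text
t: 38.98
eef_pos: [0.5587, 0.4449, 0.1623]
tool_rot: [-0.001, 0.441, 0.898, -0.002]
contact_force: [0.6, 0.2, 1.3]
gripper_width: 0.997
```

```bash
python3 look.py 30 wrist
```

```text
39.0333 [0.5603 0.4457 0.1649] jaw deg 37.68 1.002325994104184 [-0.89  0.58  0.19  1.49 -0.12  1.08 -0.01] [0.  0.  0.3]
```

View pics/wrist_30.png

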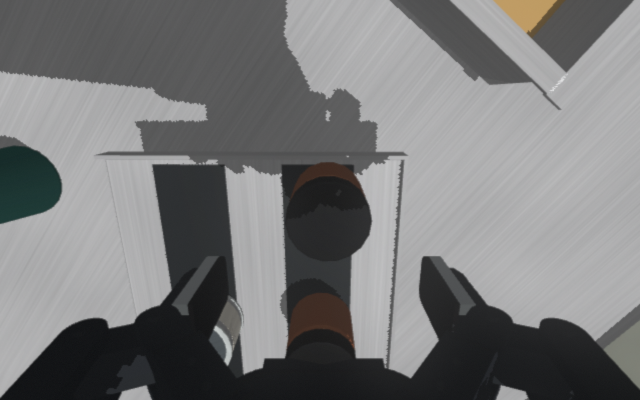

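Call:
step_arm(increments=[[-0.001,0.006,-0.03,0,0,0,-1],[-0.001,0.006,-0.06,0,0,0,-1],[-0.001,0.006,-0.075,0,0,0,-1],[-0.001,0.006,-0.075,0,0,0,-1],[-0.001,0.006,-0.075,0,0,0,1],[-0.001,0.006,-0.075,0,0,0,1],[-0.001,0.006,-0.075,0,0,0,1],[-0.001,0.006,-0.075,0,0,0,1],[-0.001,0.006,-0.075,0,0,0,1],[-0.001,0.006,-0.075,0,0,0,1]])

```text
t: 39.87
eef_pos: [0.5609, 0.4522, 0.0925]
tool_rot: [0.001, 0.441, 0.897, 0.002]
contact_force: [-0.6, -0.7, 6.2]
gripper_width: 0.618
```

```bash
python3 look.py 31 wrist
```

```text
39.9167 [0.5609 0.4523 0.0925] jaw deg 37.65 0.6194846023089065 [-0.88  0.66  0.18  1.54 -0.14  0.95 -0.01] [-0.8 -2.   6.8]
```

View pics/wrist_31.png

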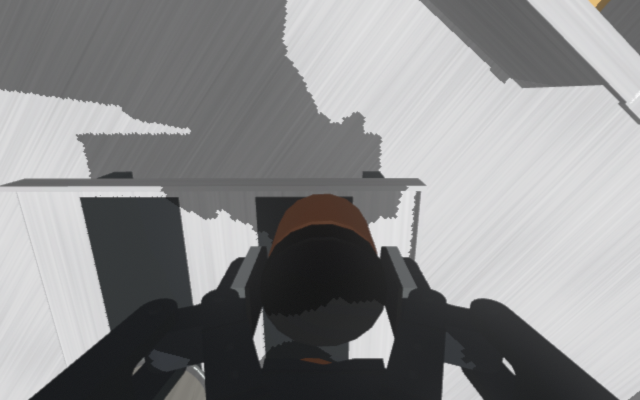

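Call:
step_arm(increments=[[0,0,0.015,0,0,0,1],[0,0,0.03,0,0,0,1],[0.008,-0.015,0.03,0,0,0,1],[0.017,-0.032,0.03,0,0,0,1],[0.0255,-0.047,0.03,0,0,0,1],[0.0255,-0.047,0.03,0,0,0,1],[0.0255,-0.047,0.015,0,0,0,1],[0.0255,-0.047,0.005,0,0,0,1],[0.0255,-0.047,0.005,0,0,0,1],[0.0255,-0.047,0.005,0,0,0,1]])

```text
t: 40.75
eef_pos: [0.5841, 0.4039, 0.0933]
tool_rot: [-0.0, 0.441, 0.898, -0.001]
contact_force: [0.5, -0.7, -1.9]
gripper_width: 0.613
```

Call:
step_arm(increments=[[0,0,0,0,0,0,0.1],[0,0,0,0,0,0,-0.4],[0,0,0,0,0,0,-0.7],[0,0,0,0,0,0,-1],[0,0,0,0,0,0,-1],[0,0,0.02,0,0,0,-1],[0,0,0.05,0,0,0,-1],[0,0,0.09,0,0,0,-1],[0,0,0.13,0,0,0,-1],[0,0,0.16,0,0,0,-1]])

```text
t: 41.58
eef_pos: [0.5854, 0.4044, 0.258]
tool_rot: [0.001, 0.441, 0.897, 0.002]
contact_force: [0.8, 0.3, 0.3]
gripper_width: 1.003
```

Call:
step_arm(increments=[[0,-0.04,0,0,0,0,-1],[-0.01,-0.08,0,0,0,0,-1],[-0.02,-0.12,0,0,0,0,-1],[-0.03,-0.16,0,0,0,0,-1],[-0.04,-0.2,0,0,0,0,-1],[-0.05,-0.24,0,0,0,0,-1],[-0.05,-0.28,0,0,0,0,-1],[-0.05,-0.32,0,0,0,0,-1],[-0.05,-0.36,0,0,0,0,-1],[-0.05,-0.4,0,0,0,0,-1]])

```text
t: 42.42
eef_pos: [0.5343, 0.0022, 0.2546]
tool_rot: [0.0, 0.441, 0.898, 0.001]
contact_force: [0.8, 0.2, 0.9]
gripper_width: 0.999
```

Call:
step_arm(increments=[[0,-0.03,0,0,0,0,-1],[0,-0.06,0,0,0,0,-1],[0,-0.06,0,0,0,0,-1],[0,-0.06,0,0,0,0,-1],[0,-0.06,0,0,0,0,-1]])

```text
t: 42.83
eef_pos: [0.5347, -0.0553, 0.2542]
tool_rot: [-0.0, 0.441, 0.898, 0.0]
contact_force: [-0.3, 0.8, -0.8]
gripper_width: 0.999
```

```bash
python3 look.py 32 side top
python3 - <<'E'
import cv2
c=cv2.imread("pics/side_32.png")[110:330,190:510];cv2.imwrite("pics/s32c.png",cv2.resize(c,None,fx=2.5,fy=2.5,interpolation=cv2.INTER_CUBIC))
c=cv2.imread("pics/top_32.png")[110:280,110:300];cv2.imwrite("pics/t32c.png",cv2.resize(c,None,fx=3.5,fy=3.5,interpolation=cv2.INTER_CUBIC))
E
```

```text
42.9333 [ 0.5348 -0.0543  0.254 ] jaw deg 37.8 0.9991759460535462 [-0.35  0.21  0.4   1.85 -0.09  1.1   0.74] [ 0.4  1.2 -0.2]
```

View pics/s32c.png

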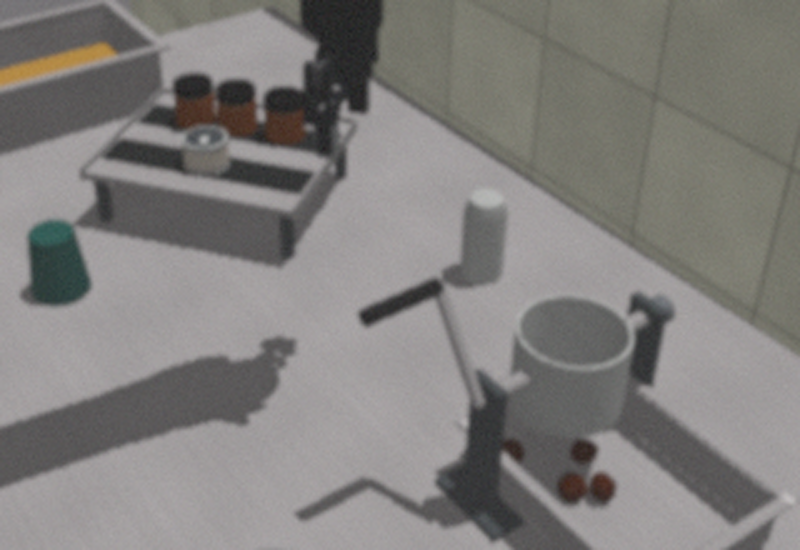

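View pics/t32c.png

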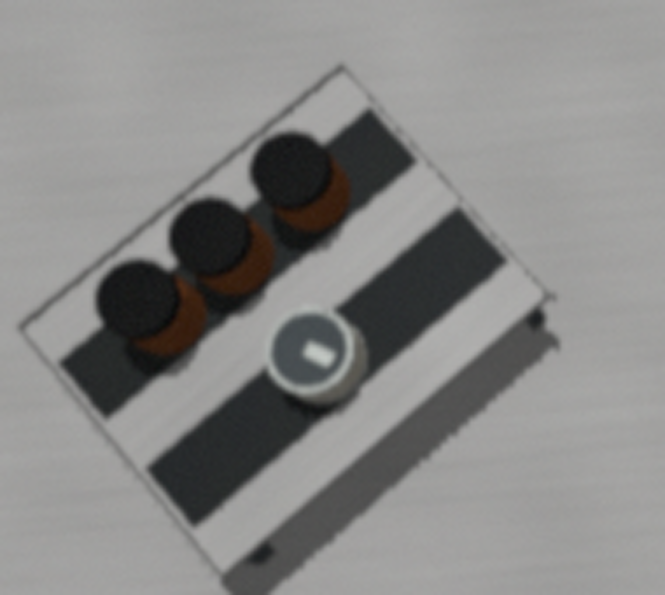

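View pics/top_32.png

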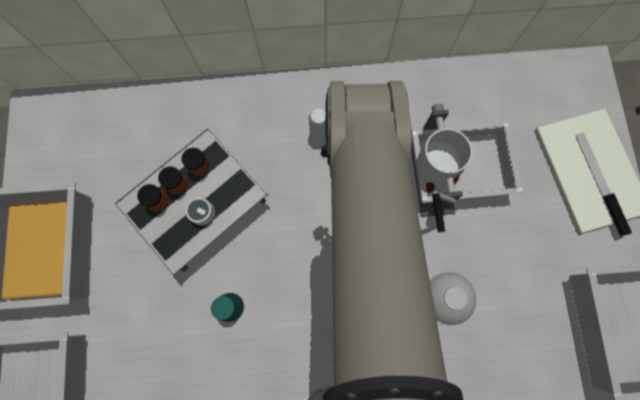

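Run:
```python
from h import *
T=cam("top");S=cam("side")
c=np.array([.6235,.351]);x=np.array([.792,.611]);y=np.array([-.611,.792])
for n,p,z in [("C",(138,299),.142),("A",(210,236),.142),("B",(291,169),.142),("tin",(311,351),.12)]:
    w=onz(T,(110+p[0]/3.5-.36,110+p[1]/3.5-.36),z)[:2]; print(n,w,(w-c)@x,(w-c)@y)
for p in [(513,450),(583,451),(572,486),(602,487)]:
    print("nut rel pan",onz(S,(190+p[0]/2.5,110+p[1]/2.5),.016)-[.634,-.376,0])
print(find("cup","top")[0],find("bowl","side")[0],find("shaker","side")[0])
```

```text
C [0.58507432 0.39639618] -0.0026960679475349393 0.059431867764204935
A [0.62449327 0.34895544] -0.0004625579122483635 -0.0022261786326941506
B [0.66698957 0.29455132] -4.639805204369879e-05 -0.07127948223262776
tin [0.54590853 0.28931059] -0.09914466882865736 -0.0014496225110813277
nut rel pan [-0.04034851  0.10093384  0.016     ]
nut rel pan [0.01662687 0.06162543 0.016     ]
nut rel pan [-0.02398731  0.03326555  0.016     ]
nut rel pan [-0.00093162  0.01652297  0.016     ]
(0.56, array([229.12, 309.4 ])) (0.71, array([295.424, 352.68 ])) (0.92, array([380.416, 217.08 ]))
```

All measurements are within tolerance, so I hand in.

```bash
python3 -c "
from station import bot
print(bot.hand_in())"
```

```text
the job is handed in; nothing more can be done
None
```

I tipped the pot with its crank to about 2.1–2.2 rad, swung it back upright, and handed the job in at about 43 s. This start had three jars and one tin; the jars stand on the rear strip and the tin on the front strip.

- **Chestnuts and pot:** the last side picture shows all four chestnuts in the pan. The one nearest an edge is at y = +0.101 m in the pan's frame, against a limit of 0.113. The pot looks upright against its stop, with the crank back where it started; I could not read its joint angle directly.
- **Jars:** the last top picture puts them within 3 mm of the rear strip's centre line. Their centres are about 62 mm and 69 mm apart (limit 82), and they look upright.
- **Tin:** it is about 1 mm off the front strip's centre line.
- **Bystanders:** the cup, shaker and bowl were still where they were at the start, and the arm was clear of everything.

Three things went wrong or disagreed along the way:

- **Slipped grasps:** my first closes on the crank bar and on the tin slipped off, because the real fingertips sit about 25 mm behind the stated TCP. I went deeper and both then held.
- **Knocked jar:** one jar already on the shelf was pushed about 45 mm aside while the arm was elsewhere. I picked it up and put it back in the row.
- **Camera disagreement:** the wrist camera placed the strips 4–7 mm farther back than the top camera did. I aimed between the two, so by the wrist camera the rows could be a few millimetres farther off line, still inside the 16 mm limit.

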